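# Stand up the tools, then turn the drying board cases over

## Robot

A 6-joint arm with a two-finger parallel gripper is mounted at the origin on a cart in front of the work surface, level with it; the furniture and walls round the work are solid. World frame = base frame: x ahead of the robot, y to its left, z up, the work surface at z = 0. Lengths are in mm, angles in rad, forces in N, time in s.
With the tool pointing down it reaches from about 250 to 775 mm from the base axis. Payload 4 kg.
Tool frame: the origin (TCP) lies midway between the tips of the shut fingers; the grasp point (between the pads) lies 19 mm behind it (manip.grip_point_offset is the distance from the TCP to the grasp point, in mm); z points along the fingers, y is the line along which they close (so a half turn about z gives the same grasp; the last joint's range is limited). The gripper opens to 85 mm and grips with 20 to 120 N. Pads are 22 mm wide; open, the fingers measure 114 mm over their backs; the gripper's body (76 mm by 85 mm) begins 54 mm behind the grasp point. The pads swing forward as they close: fully open they stand 13 mm farther back than shut.
Start: joints at [1.086, 0.087, 1.371, -0, 1.684, -0.103], TCP at [204.935, 510.411, 231.341] pointing down, gripper open.
Joint ranges: [-3.1, 3.1], [-0.76, 2.03], [0.27, 2.55], [-1.08, 4.22], [0.17, 2.65], [-2.57, 2.57]. Speed limits (rad/s): [2.79, 2.79, 3.14, 3.14, 3.14, 3.14].

## Interface

Orientations are given as [roll, pitch, yaw] about the fixed x, y, z axes, in that order (R = Rz(yaw) Ry(pitch) Rx(roll)).
In Python, from workcell import read_state, imaging, job, manip gives the robot as it stands.
- The arm moves only by the tool carry_out, never from a script. Its argument "commands" is a list of rows, each a list of 7 numbers: the shift along the tool's x, y, z as a fraction of full scale, then the turn, a rotation vector about the tool's x, y, z as a fraction of full scale, then the finger opening in mm, from 0 to 85.4. In form: [[dx, dy, dz, wx, wy, wz, jaw], ...]. A call has 1 to 5 rows; each row shifts and turns the commanded pose from where the row before left it, along the tool's axes as they then stand; what a row does not reach is not made up. Full scale, the value 1, is 0.05 m for a shift and 8 degrees for a turn. A row lasts 1/10 s, in which the tool goes at most 50 mm and 8.59 degrees, less where a joint would pass 70% of its speed; a pose out of reach is approached as far as the arm can. A call with a number of a shift or a turn outside -1 to 1 is refused whole. A call with a gripper value outside its range is refused whole. The fingers move at their own pace and stop on an object; the grip force is fixed at half the most. Time passes only in rows, so rows that do not move let the fingers close. It gives the time, the measured TCP pose, the force, the opening and the grip force at its end, in the units of the state.
- read_state(): the state, without advancing time (a new reading comes with each control period).
- imaging.get_image(name): name is "scene" or "top"; returns a dict with "color" (420x560x3 uint8, red, green, blue), "depth" (420x560 float32, mm along the optical axis (not along the pixel's ray), 0 where there is no reading), "fx", "fy", "cx", "cy" (pixels), "rvec" (rotation vector, rad) and "tvec" (3), from world to camera coordinates, as OpenCV has them. Camera axes: x right, y down, z forward; pixel columns grow to the right and rows downward; lengths in mm; the calibration is good to about 2 mm. A picture is of the moment at which its call begins.
- job.close_job(): hands the job in; it is judged then, once.
The state is a dict: "time": time; "joint_positions": joint angles; "dq": joint speeds; "joint_efforts": joint torques, N m; "tool_pos": TCP position; "eef_rot": TCP orientation; "wrist_force": force on the tool from outside, world axes, zero at the start; "torque": the same for the moment, N m; "width": finger opening in mm; "gripper_force": force on a finger pad.
Only numpy, scipy, OpenCV 4.12 (cv2) and the standard library are available. Lean on these libraries where they do the work, as an engineer would, in place of code of your own. Each camera call takes 0.05 s, during which the arm holds its last target. There are 200 camera calls.

## Task

The washed boards have dried on one side. First clear the desk of the loose screwdrivers and the marker, as many as lie there: stand every one of them in the cups of the stand, blade or blue cap down. Then turn both lidded board cases over on the sloping drying rack, so that the clear lid lies against the slope and the blue base faces out, each pushed home against the lip of a bay; keep lid and base pinched together so that no case opens, and leave the glue bottle, the tub and the tin where they are.

Things in the scene. Friction and masses are not known exactly. Their poses are not given: they have to be found in the camera images.
- red_grip (a point): Screwdriver with a red handle, lying on the desk at the start. This point is the middle of the handle, on its axis, about 13 mm above the desk on the 2.6 mm mat (11 mm off it) while it lies. The handle is six-sided, 22 mm across flats, 67 mm long (34 mm either side of this point); most of the 35 g lies here. Its axis runs from here to red_tip. May be absent.
- red_tip (a point): End of the blade of the red screwdriver, 115 mm from red_grip on the same axis; the blade is a steel rod 6 mm thick. May be absent.
- yellow_grip (a point): Screwdriver with a yellow handle, lying on the desk at the start. This point is the middle of the handle, on its axis, about 13 mm above the desk on the 2.6 mm mat (11 mm off it) while it lies. The handle is six-sided, 22 mm across flats, 67 mm long (34 mm either side of this point); most of the 35 g lies here. Its axis runs from here to yellow_tip. May be absent.
- yellow_tip (a point): End of the blade of the yellow screwdriver, 99 mm from yellow_grip on the same axis; the blade is a steel rod 6 mm thick. May be absent.
- teal_grip (a point): Screwdriver with a teal handle, lying on the desk at the start. This point is the middle of the handle, on its axis, about 13 mm above the desk on the 2.6 mm mat (11 mm off it) while it lies. The handle is six-sided, 22 mm across flats, 67 mm long (34 mm either side of this point); most of the 35 g lies here. Its axis runs from here to teal_tip. May be absent.
- teal_tip (a point): End of the blade of the teal screwdriver, 105 mm from teal_grip on the same axis; the blade is a steel rod 6 mm thick. May be absent.
- marker_grip (a point): White marker pen with a blue cap, lying on the desk at the start, six-sided, 19 mm across its flats and 136 mm long. This point lies on its axis in the uncapped half, 36 mm from its plain end, about 10 mm above the mat. 15 g. May be absent.
- marker_tip (a point): End of the marker's blue cap, 98 mm from marker_grip on the same axis. May be absent.
- stand: Screwdriver stand, fixed to the desk: a grey foot 62 x 262 x 8 mm with four black round cups in a row along its own y axis, 68 mm apart. Origin at the centre of the underside; z up.
- cup0 (a point): Centre of the open mouth of one cup of the stand. Cup: 36 mm inside, 44 mm outside diameter, mouth 82 mm above the desk, inner floor 10 mm above the desk (72 mm deep).
- cup1 (a point): Centre of the open mouth of one cup of the stand. Cup: 36 mm inside, 44 mm outside diameter, mouth 82 mm above the desk, inner floor 10 mm above the desk (72 mm deep).
- cup2 (a point): Centre of the open mouth of one cup of the stand. Cup: 36 mm inside, 44 mm outside diameter, mouth 82 mm above the desk, inner floor 10 mm above the desk (72 mm deep).
- cup3 (a point): Centre of the open mouth of one cup of the stand. Cup: 36 mm inside, 44 mm outside diameter, mouth 82 mm above the desk, inner floor 10 mm above the desk (72 mm deep).
- rack: Aluminium drying rack, fixed to the desk: two bays 116 mm apart along its y. Origin: centre of underside. The bays slope down at 45 degrees towards the rack's +x (away from the robot), facing (+x, +z). A plate carries only the lower 66 mm of a case, a 20 mm lip stops its foot, 12 mm side rails on the lower 56 mm leave 3.5 mm play each side; the upper 46 mm stick out, free behind.
- bay0 (a point): Where the centre of a case lies when it is seated in this bay (flat on the slope, its lower end against the lip), 79 mm above the desk; it is the same whichever face of the case is up.
- base0_mid (a point): Centre of closed case 0, as a point of its blue base. Case: 112 mm long (x), 84 wide (y), 26 thick (z), 0.16 kg. +x runs down the slope, +z from base to lid: 45 degrees up, out of the slope at the start; once turned over, 45 degrees down, into the slope. Lid and base are only set together (6 mm lip, no catch) and part unless their broad faces are pinched together while turning.
- lid0_mid (a point): The same centre of case 0, as a point of its lid (white rim, clear window, 10 mm of the 26 mm thickness); equal to base0_mid, axes too, while the case is shut.
- bay1 (a point): Where the centre of a case lies when it is seated in this bay (flat on the slope, its lower end against the lip), 79 mm above the desk; it is the same whichever face of the case is up.
- base1_mid (a point): Centre of closed case 1, as a point of its blue base. Case: 112 mm long (x), 84 wide (y), 26 thick (z), 0.16 kg. +x runs down the slope, +z from base to lid: 45 degrees up, out of the slope at the start; once turned over, 45 degrees down, into the slope. Lid and base are only set together (6 mm lip, no catch) and part unless their broad faces are pinched together while turning.
- lid1_mid (a point): The same centre of case 1, as a point of its lid (white rim, clear window, 10 mm of the 26 mm thickness); equal to base1_mid, axes too, while the case is shut.
- tub: Blue tub with a cyan screw lid, 49 mm thick and 48 mm tall; a bystander. Origin at the centre of its underside.
- tin: Round white tin with a red lid, 64 mm across, 24 mm high; a bystander. Origin at the centre of its underside.
- glue: Yellow glue bottle with a red nozzle, 54 mm thick and 166 mm tall; a bystander. Origin at the centre of its underside.

How it is judged (in metres and radians):
On the way, in this order (a step that is already met when the one before it is completed fails the run):
1. every screwdriver present, and the marker if present, stands in a cup, blade or cap down ((horizontal distance between red_tip and cup0 below 0.021 m or horizontal distance between red_tip and cup1 below 0.021 m or horizontal distance between red_tip and cup2 below 0.021 m or horizontal distance between red_tip and cup3 below 0.021 m) and z of each of red_tip, yellow_tip, teal_tip, marker_tip in the frame of stand below 0.035 m and height (world z) of each of red_grip, yellow_grip, teal_grip, marker_grip above 0.085 m and (horizontal distance between yellow_tip and cup0 below 0.021 m or horizontal distance between yellow_tip and cup1 below 0.021 m or horizontal distance between yellow_tip and cup2 below 0.021 m or horizontal distance between yellow_tip and cup3 below 0.021 m) and (horizontal distance between teal_tip and cup0 below 0.021 m or horizontal distance between teal_tip and cup1 below 0.021 m or horizontal distance between teal_tip and cup2 below 0.021 m or horizontal distance between teal_tip and cup3 below 0.021 m) and (horizontal distance between marker_tip and cup0 below 0.021 m or horizontal distance between marker_tip and cup1 below 0.021 m or horizontal distance between marker_tip and cup2 below 0.021 m or horizontal distance between marker_tip and cup3 below 0.021 m)), for 0.2 s.
2. both cases lie turned over and shut in the bays of the rack ((distance between base0_mid and bay0 below 0.014 m or distance between base0_mid and bay1 below 0.014 m) and angle between base0_mid's own z axis and vertical between 2.2 and 2.52 rad and distance between base0_mid and lid0_mid below 0.006 m and angle between the z axis of base0_mid and the z axis of lid0_mid, either way round below 0.1 rad and (distance between base1_mid and bay0 below 0.014 m or distance between base1_mid and bay1 below 0.014 m) and angle between base1_mid's own z axis and vertical between 2.2 and 2.52 rad and distance between base1_mid and lid1_mid below 0.006 m and angle between the z axis of base1_mid and the z axis of lid1_mid, either way round below 0.1 rad), for 0.2 s.
At the end, for the whole second after the job is handed in: Each screwdriver (and the marker) present stands in a cup, blade or cap end within 25 mm of the cup's floor; both cases are shut (lid within 6 mm and 0.1 rad), lie lid down on the rack's slope (within 9 degrees), centres within 14 mm of a bay's seat (all of step 1 and all of step 2); the robot touches nothing.
It fails at once if the lid of case 0 comes off its base (distance between base0_mid and lid0_mid above 0.02 m or angle between the z axis of base0_mid and the z axis of lid0_mid, either way round above 0.5 rad).
It fails at once if the lid of case 1 comes off its base (distance between base1_mid and lid1_mid above 0.02 m or angle between the z axis of base1_mid and the z axis of lid1_mid, either way round above 0.5 rad).
It fails at once if the blue tub is shoved aside or knocked over (distance of tub from where it was at the start of the episode above 0.05 m or angle between tub's own z axis and vertical above 0.6 rad).
It fails at once if the red-lidded tin is shoved aside or knocked over (distance of tin from where it was at the start of the episode above 0.05 m or angle between tin's own z axis and vertical above 0.6 rad).
It fails at once if the yellow glue bottle is shoved aside or knocked over (distance of glue from where it was at the start of the episode above 0.05 m or angle between glue's own z axis and vertical above 0.6 rad).
Of red, yellow, teal, marker only 3 to 4 are there at a start; the rules pass over those that are not, and their reading is None.
At some moment in a run one of red, yellow, teal may be knocked a few centimetres aside while the robot is not near it.
It also fails if it takes over 208 s, if anything falls off the work surface, if the arm or the gripper's body presses on something with over 40 N, if the wrist force passes 120 N, or if a joint passes its speed limit or range.

## Working session

There is one attempt and no reset: what is moved stays moved. The work goes in short steps, Python scripts to look and compute and a tool call to move; the robot and the scene stay as the last step left them, time stands still between calls to the robot, and variables do not carry over. Pictures are saved under pics/ and viewed, at most 14 in all, crops included, and the job is handed in when it is done.

Besides the shell and the picture viewer there is one more tool, called as a command line: name --pt "numbers of a row" for each row, then --argument value for the rest. carry_out: Moves the arm, as the interface text tells. Shift numbers are shares of 0.05 m and turn numbers shares of 8 degrees, none past 1 either way. Its arguments: {"type":"object","properties":{"commands":{"type":"array"}},"required":["commands"]}

```bash
mkdir -p pics
cat > h.py <<'E'
import numpy as np, cv2
from workcell import read_state, imaging, job, manip
def save(n,f):
    im=imaging.get_image(n); cv2.imwrite('pics/'+f,im['color'][:,:,::-1]); np.save('pics/'+f+'.npy',im,allow_pickle=True); return im
def load(f): return np.load('pics/'+f+'.npy',allow_pickle=True).item()
def ray(im,u,v):
    R=cv2.Rodrigues(np.array(im['rvec'],float))[0]; t=np.array(im['tvec'],float).ravel()
    d=R.T@np.array([(u-im['cx'])/im['fx'],(v-im['cy'])/im['fy'],1.]); return -R.T@t,d
def onz(im,u,v,z):
    c,d=ray(im,u,v); return c+d*(z-c[2])/d[2]
def pt(im,u,v):
    c,d=ray(im,u,v); return c+d*im['depth'][int(v),int(u)]
def cloud(im):
    h,w=im['depth'].shape; u,v=np.meshgrid(np.arange(w),np.arange(h)); R=cv2.Rodrigues(np.array(im['rvec'],float))[0]; t=np.array(im['tvec'],float).ravel()
    D=im['depth']; P=np.stack([(u-im['cx'])/im['fx']*D,(v-im['cy'])/im['fy']*D,D],-1)
    return (P-t)@R
E
python3 - <<'E'
from h import *
for n in('scene','top'):
    im=save(n,n+'0.png'); print(n,im['fx'],im['cx'],ray(im,280,210))
print(read_state()); print(manip.grip_point_offset)
E
```

```text
scene 398.44641215104326 288.9210880240963 (array([328.34129046, 694.82603463, 808.61622611]), array([ 0.24166712, -0.70041091, -0.671975  ]))
top 414.5544499490528 273.68253562760134 (array([ 378.73529792,  -64.70689329, 1140.9507636 ]), array([ 0.12842277, -0.02817381, -0.99175412]))
{'time': 0.1, 'joint_positions': array([ 1.08588606e+00,  8.79065929e-02,  1.37212635e+00, -8.39058073e-07,
        1.68359971e+00, -1.03160106e-01]), 'dq': array([ 0.00060864, -0.00125059, -0.00316531,  0.00097486,  0.00042563,
        0.0010459 ]), 'joint_efforts': array([ 2.36533378e-03, -3.53014827e+01, -3.14218283e+01, -1.07694959e-04,
        7.94693478e-03, -4.15732711e-05]), 'tool_pos': array([204.72300147, 509.99105133, 230.2304542 ]), 'eef_rot': array([-3.13956342e+00, -2.09243457e-04,  2.75984219e+00]), 'wrist_force': array([-0.02788012, -0.34526849,  0.31114774]), 'torque': array([-0.03289069, -0.02643009, -0.00067909]), 'gripper_force': 0.0, 'width': 85.21008846535253}
18.700000000000003
```

View pics/scene0.png

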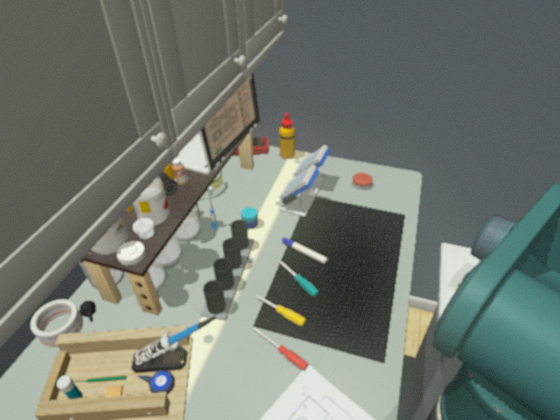

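View pics/top0.png

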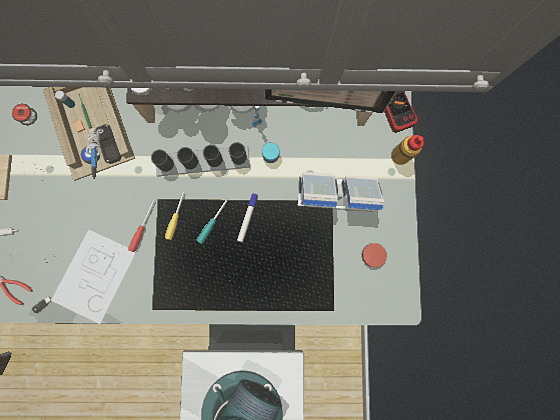

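The top view shows red, yellow and teal drivers and the marker near (140,235), (172,225), (210,225) and (247,220), with cups at (160–238,157). The cases sit at (320,190) and (362,193), tub at (271,152), tin at (374,256), glue at (408,148). The scene view agrees.

```bash
cat >> h.py <<'E'
def proj(im,p):
    R=cv2.Rodrigues(np.array(im['rvec'],float))[0]; t=np.array(im['tvec'],float).ravel(); q=R@np.array(p,float)+t
    return np.round([im['fx']*q[0]/q[2]+im['cx'],im['fy']*q[1]/q[2]+im['cy']],1)
RNG={'red':[((0,140,90),(8,255,255)),((174,140,90),(180,255,255))],'yellow':[((20,140,110),(32,255,255))],'teal':[((80,110,60),(95,255,255))],'blue':[((112,90,50),(135,255,255))]}
def mask(im,c):
    hsv=cv2.cvtColor(im['color'],cv2.COLOR_RGB2HSV); return sum(cv2.inRange(hsv,a,b) for a,b in RNG[c])
def blobs(im,c,mn=25):
    n,l,s,ce=cv2.connectedComponentsWithStats(mask(im,c)); out=[]
    for i in range(1,n):
        if s[i,4]<mn: continue
        v,u=np.nonzero(l==i); out.append((s[i,4],ce[i],u,v))
    return out
E
python3 - <<'E'
from h import *
s=load('scene0.png');t=load('top0.png')
for im in(s,t): print(proj(im,[205,510,231]),proj(im,[0,0,0]),proj(im,[0,0,300]))
for nm,im in(('scene',s),('top',t)):
  C=cloud(im)
  for c in RNG:
    for a,ce,u,v in blobs(im,c):
        P=np.array([onz(im,x,y,13) for x,y in zip(u,v)]); m=P.mean(0); w,V=np.linalg.eigh(np.cov(P[:,:2].T)); 
        print(nm,c,a,ce.round(1),m.round(0)[:2],'axis',V[:,1].round(3),np.sqrt(w).round(1)*3.46,C[v,u].mean(0).round(0))
C=cloud(t)
for (u,v) in [(320,185),(362,190),(320,175),(300,195),(345,195),(310,205),(250,220),(240,260),(100,200),(271,152),(160,157),(374,256)]: print(u,v,C[v,u].round(0))
E
cd pics; python3 -c "
import cv2
a=cv2.imread('top0.png');cv2.imwrite('c1.png',cv2.resize(a[130:270,120:400],None,fx=2.85,fy=2.85,interpolation=2))"
```

```text
[429.4 481.6] [504.5 300.7] [561.4 208.2]
[ -8.2 346.3] [241.6 412.3] [231.5 469.3]
scene red 103 [286.5 121.4] [ 753. -636.] axis [-0.318  0.948] [33.562 99.302] [ 685. -424.  140.]
scene red 91 [261.3 148. ] [ 782. -429.] axis [0.195 0.981] [41.52 74.39] [ 776. -412.   25.]
scene red 73 [362.3 178.4] [ 407. -360.] axis [-0.941  0.34 ] [49.824 50.516] [ 406. -344.   25.]
scene red 205 [293.2 357.6] [443. 297.] axis [-0.933  0.36 ] [14.532 64.702] [442. 300.  19.]
scene yellow 128 [286.4 132.2] [ 729. -558.] axis [-0.462  0.887] [52.938 67.816] [ 683. -416.  104.]
scene yellow 244 [286.7 147.4] [ 697. -460.] axis [-0.33   0.944] [ 47.748 120.754] [ 679. -404.   52.]
scene yellow 80 [168.5 170.8] [1031. -209.] axis [-0.624  0.782] [23.528 69.546] [870.  -2. 195.]
scene yellow 88 [144.4 206.9] [1007.  -27.] axis [-0.75   0.661] [23.182 51.208] [824. 168. 228.]
scene yellow 275 [290.9 315.1] [478. 200.] axis [-0.956  0.293] [23.528 70.238] [476. 205.  22.]
scene teal 167 [248.8 214. ] [697. -91.] axis [-0.275  0.961] [39.098 52.592] [679. -54.  50.]
scene teal 72 [546.1 240.5] [-121. -2
[... 2201 characters left out ...]
6.  113.]
top teal 161 [270.8 150.3] [693. -70.] axis [-0.955  0.295] [42.558 43.25 ] [680. -70.  61.]
top teal 159 [205.4 231.1] [465. 106.] axis [-0.846  0.533] [17.992 69.546] [464. 102.  35.]
top blue 46 [ 85.1 155. ] [675. 446.] axis [-0.849 -0.528] [16.954 36.676] [669. 436.  35.]
top blue 69 [252.7 199.9] [552. -21.] axis [-0.952  0.306] [15.916 34.254] [549. -22.  35.]
320 185 [ 581. -198.   87.]
362 190 [ 567. -304.   98.]
320 175 [ 614. -202.   57.]
300 195 [ 568. -152.    9.]
345 195 [ 569. -278.    7.]
310 205 [ 540. -180.    8.]
250 220 [497. -15.   5.]
240 260 [388.  11.   3.]
100 200 [551. 402.  -2.]
271 152 [679. -71.  49.]
160 157 [668. 235.  25.]
374 256 [ 401. -349.   23.]
```

View pics/c1.png

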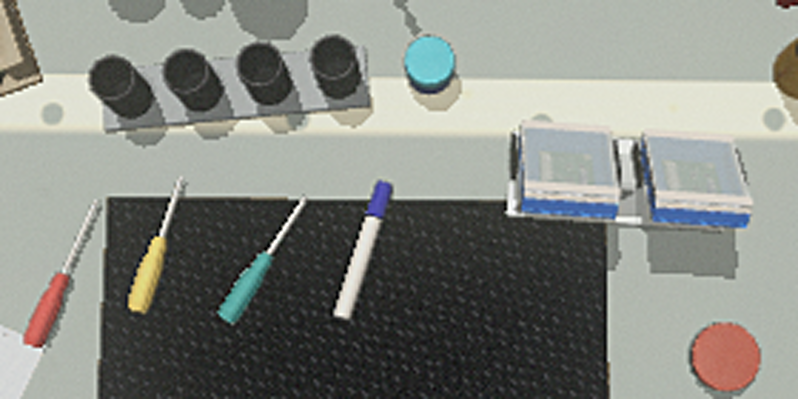

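The crop shows the cup mouths at crop px (117,75), (187,70), (262,62), (336,55). The blades point away from the robot, with tips at (98,202), (182,180), (303,199) and the cap end at (383,183). Both cases lie lid up.

Run:
```python
from h import *
s=load('scene0.png');t=load('top0.png')
K=lambda x,y:(120+x/2.85,130+y/2.85)
for n,a,b in [('red',(34,345),(98,202)),('yel',(138,310),(182,180)),('teal',(228,321),(303,199)),('mark',(342,318),(383,183))]:
    z=13
    A=onz(t,*K(*a),z);B=onz(t,*K(*b),z);d=(B-A)[:2];print(n,A[:2].round(),B[:2].round(),'len',np.linalg.norm(d).round(),'head',np.degrees(np.arctan2(d[1],d[0])).round(1))
for c in [(117,75),(187,70),(262,62),(336,55)]: print('cup',onz(t,*K(*c),82)[:2].round())
for im in (s,t):
    C=cloud(im);m=(C[...,0]>600)&(C[...,0]<760)&(C[...,1]>-60)&(C[...,1]<290)&(C[...,2]>72)&(C[...,2]<95)&(im['depth']>0)
    n,l,st,ce=cv2.connectedComponentsWithStats(m.astype(np.uint8),connectivity=8)
    for i in range(1,n):
        if st[i,4]>15: P=C[l==i]; print(st[i,4],P.mean(0).round(),((P.min(0)+P.max(0))/2).round(),np.ptp(P,axis=0).round())
def up(im,x0,x1,y0,y1,f): return cv2.resize(im['color'][y0:y1,x0:x1,::-1],None,fx=f,fy=f,interpolation=2)
a=up(s,190,265,210,320,5); b=up(t,145,255,135,180,3.5)
W=np.zeros((550,780,3),np.uint8); W[:550,:375]=a[:550]; W[:b.shape[0],385:385+b.shape[1]]=b
e=up(t,290,390,165,217,3.9); W[170:170+e.shape[0],385:385+e.shape[1]]=e[:,:395]
f=up(s,270,335,140,205,2.5); W[380:380+f.shape[0],385:385+f.shape[1]]=f[:170]
cv2.imwrite('pics/c2.png',W)
```

```text
red [410. 301.] [547. 248.] len 147.0 head -21.3
yel [444. 205.] [569. 168.] len 131.0 head -16.3
teal [434. 119.] [552.  51.] len 136.0 head -30.1
mark [438.  11.] [568. -26.] len 136.0 head -15.9
cup [655. 217.]
cup [660. 153.]
cup [669.  85.]
cup [676.  17.]
127 [677.  25.  79.] [677.  24.  79.] [44. 45. 13.]
143 [669.  92.  79.] [670.  91.  79.] [43. 43. 13.]
160 [661. 160.  79.] [662. 158.  78.] [44. 46. 12.]
171 [654. 227.  79.] [655. 227.  78.] [43. 43. 13.]
92 [675.  20.  80.] [675.  22.  78.] [43. 42. 13.]
93 [667.  88.  80.] [667.  87.  79.] [41. 42. 13.]
99 [660. 156.  80.] [660. 156.  79.] [43. 42. 14.]
107 [653. 224.  80.] [654. 223.  79.] [44. 42. 14.]
```

View pics/c2.png

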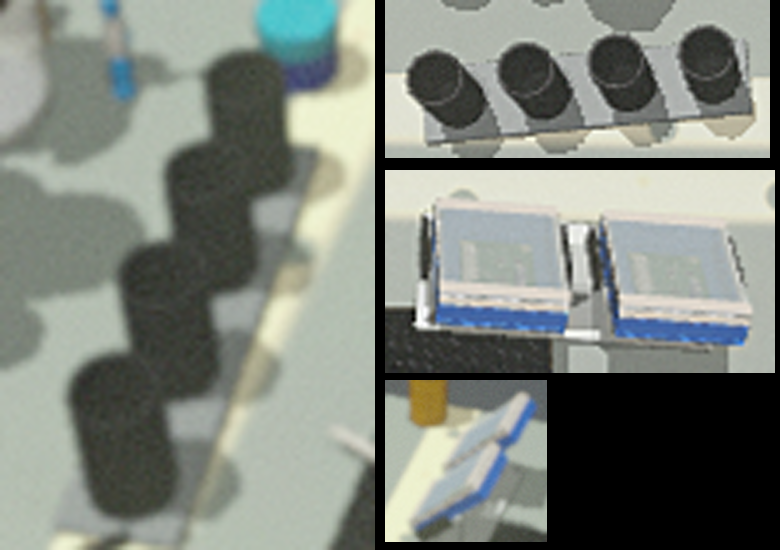

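The top crop shows four dark cup rims, and clustering depth in both views gives their centres to within about 3 mm. The cases sit lid up, lower edges at crop (500,318) and (680,330). I'll write a planning helper and go to red.

```bash
cat >> h.py <<'E'
from scipy.spatial.transform import Rotation as Ro
import json
def down(h): # tool down, tool x at heading h deg
    return Ro.from_euler('xyz',[np.pi,0,np.radians(h)])
def cols(x,z):
    x=np.array(x,float);z=np.array(z,float);z/=np.linalg.norm(z);x-=z*(x@z);x/=np.linalg.norm(x);return Ro.from_matrix(np.stack([x,np.cross(z,x),z],1))
def cur():
    s=read_state();return np.array(s['tool_pos']),Ro.from_euler('xyz',s['eef_rot'])
def plan(wps,start=None,mm=48,deg=7.9):
    """wps: (pos,R,jaw[,nmin]); prints rows; returns end pose (dead reckoned from rounded rows)"""
    p,R=start or cur(); rows=[]
    for w in wps:
        q,Q,j=w[:3];nmin=w[3] if len(w)>3 else 1
        q=p if q is None else np.array(q,float); Q=R if Q is None else Q
        n=max(nmin,int(np.ceil(np.linalg.norm(q-p)/mm-1e-3)),int(np.ceil(np.degrees((R.inv()*Q).magnitude())/deg-1e-3)))
        for k in range(n,0,-1):
            d=np.clip(np.round(R.inv().apply((q-p)/k)/50,2),-1,1); r=np.clip(np.round(np.degrees((R.inv()*Q).as_rotvec())/k/8,2),-1,1)
            rows.append([float(v)+0. for v in d]+[float(v)+0. for v in r]+[j])
            p=p+R.apply(d*50); R=R*Ro.from_rotvec(np.radians(r*8))
    print(len(rows),'rows')
    for i in range(0,len(rows),5): print(json.dumps(rows[i:i+5]).replace('.0,',','))
    return p,R
E
python3 - <<'E'
from h import *
plan([([442,292,90],down(158.7),50),([442,292,5],None,45,3)])
E
```

```text
11 rows
[[-0.75, -0.28, 0.35, 0, 0, -0.01, 50], [-0.75, -0.29, 0.35, 0, 0, -0.01, 50], [-0.75, -0.29, 0.35, 0, 0, -0.01, 50], [-0.75, -0.29, 0.35, 0, 0, -0.01, 50], [-0.75, -0.29, 0.35, 0, 0, -0.01, 50]]
[[-0.76, -0.29, 0.35, 0, 0, -0.01, 50], [-0.75, -0.29, 0.35, -0.01, 0, -0.01, 50], [-0.76, -0.28, 0.36, 0, 0, 0, 50], [0, 0, 0.57, 0, 0, 0, 45], [0, 0, 0.56, 0, 0, 0, 45]]
[[0, 0, 0.57, 0, 0, 0, 45]]
```

carry_out --pt "-0.75 -0.28 0.35 0 0 -0.01 50" --pt "-0.75 -0.29 0.35 0 0 -0.01 50" --pt "-0.75 -0.29 0.35 0 0 -0.01 50" --pt "-0.75 -0.29 0.35 0 0 -0.01 50" --pt "-0.75 -0.29 0.35 0 0 -0.01 50"

```text
time: 0.6
tool_pos: [353.1, 372.8, 142.7]
eef_rot: [-3.141, -0.0, 2.767]
wrist_force: [0.8, -0.1, -0.2]
width: 50.0
gripper_force: 0.0
```

carry_out --pt "-0.76 -0.29 0.35 0 0 -0.01 50" --pt "-0.75 -0.29 0.35 -0.01 0 -0.01 50" --pt "-0.76 -0.28 0.36 0 0 0 50" --pt "0 0 0 0 0 0 45" --pt "0 0 0 0 0 0 45"

```text
time: 1.1
tool_pos: [442.2, 291.9, 89.7]
eef_rot: [-3.142, -0.002, 2.767]
wrist_force: [-0.4, -0.5, 0.8]
width: 45.0
gripper_force: 0.0
```

Run:
```python
from h import *
s=read_state();print(s['joint_positions'].round(3),s['tool_pos'].round(1),s['eef_rot'].round(3),s['width'])
im=save('scene','s1.png');im2=save('top','t1.png')
for c in('red','yellow','teal','blue'):
  for i in(im,im2):
    for a,ce,u,v in blobs(i,c):
        P=np.array([onz(i,x,y,13) for x,y in zip(u,v)]);m=P.mean(0)
        if 380<m[0]<600 and -60<m[1]<340: print(c,a,m[:2].round())
cv2.imwrite('pics/s1c.png',cv2.resize(im['color'][200:400,180:420,::-1],None,fx=2.5,fy=2.5))
```

```text
[ 0.475  0.116  1.626  0.002  1.402 -0.721] [442.2 291.9  89.7] [-3.142e+00 -2.000e-03  2.767e+00] 45.00255046613549
red 118 [455. 292.]
red 57 [462. 285.]
teal 149 [465. 106.]
blue 66 [553. -21.]
```

View pics/s1c.png

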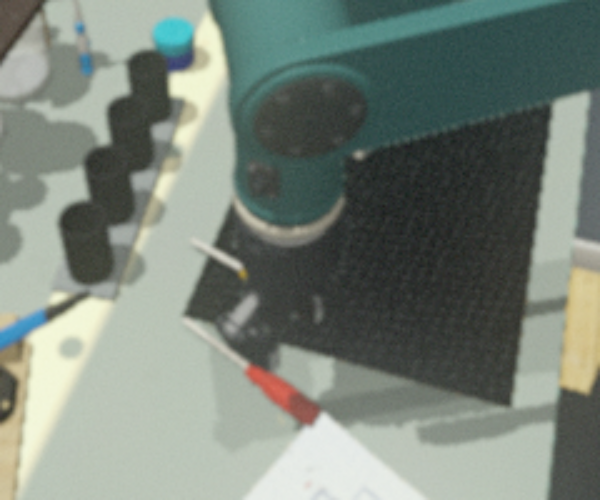

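The gripper hangs over the red handle, which is at crop (285,392) with its tip at (185,318). I'll go down and grip.

carry_out --pt "0 0 0.57 0 0 0 45" --pt "0 0 0.57 0 0 0 45" --pt "0 0 0.55 0 0 0 45" --pt "0 0 0 0 0 0 45" --pt "0 0 0 0 0 0 10"

```text
time: 1.7
tool_pos: [442.0, 293.9, 7.1]
eef_rot: [3.14, 0.0, 2.771]
wrist_force: [0.1, -0.1, -0.7]
width: 31.6
gripper_force: 0.0
```

carry_out --pt "0 0 0 0 0 0 5" --pt "0 0 0 0 0 0 5" --pt "0 0 0 0 0 0 5" --pt "0 0 0 0 0 0 5" --pt "0 0 -0.5 0 0 0 5"

```text
time: 2.2
tool_pos: [440.2, 291.5, 28.8]
eef_rot: [-3.138, -0.004, 2.769]
wrist_force: [-0.4, -0.5, -0.8]
width: 22.0
gripper_force: 59.1
```

carry_out --pt "0 0 -0.8 0 0 0 5" --pt "0 0 -0.9 0 0 0 5" --pt "0 0 -0.9 0 0 0 5" --pt "0 0 -0.9 0 0 0 5" --pt "0 0 0 0 0 0 5"

```text
time: 2.7
tool_pos: [445.8, 294.1, 215.3]
eef_rot: [3.128, 0.011, 2.769]
wrist_force: [0.7, 0.3, -0.0]
width: 21.6
gripper_force: 59.1
```

Run:
```python
from h import *
s=read_state();print(s['joint_positions'].round(3),s['tool_pos'].round(1),s['eef_rot'].round(3),s['width'])
h=np.radians(19);H=[np.cos(h),np.sin(h),0]
# single-axis swing to tool horizontal
print('A single');plan([([560,193,260],cols([0,0,1],H),5)])
```

```text
[ 4.770e-01  4.300e-02  1.449e+00  1.000e-03  1.632e+00 -7.220e-01] [445.8 294.1 215.3] [3.128 0.011 2.769] 21.555455112516995
A single
20 rows
[[-0.14, -0.05, -0.04, -0.64, 0.23, 0.65, 5], [-0.15, -0.03, -0.05, -0.64, 0.24, 0.65, 5], [-0.15, -0.02, -0.06, -0.64, 0.23, 0.65, 5], [-0.14, 0, -0.07, -0.64, 0.24, 0.65, 5], [-0.14, 0.02, -0.07, -0.64, 0.24, 0.65, 5]]
[[-0.14, 0.04, -0.07, -0.64, 0.23, 0.65, 5], [-0.13, 0.06, -0.07, -0.64, 0.24, 0.65, 5], [-0.12, 0.08, -0.07, -0.65, 0.23, 0.65, 5], [-0.11, 0.09, -0.06, -0.64, 0.23, 0.65, 5], [-0.1, 0.11, -0.06, -0.65, 0.24, 0.66, 5]]
[[-0.09, 0.12, -0.05, -0.64, 0.23, 0.65, 5], [-0.07, 0.13, -0.04, -0.65, 0.24, 0.66, 5], [-0.06, 0.14, -0.03, -0.64, 0.23, 0.65, 5], [-0.05, 0.15, -0.02, -0.65, 0.24, 0.66, 5], [-0.03, 0.16, -0.01, -0.64, 0.23, 0.65, 5]]
[[-0.02, 0.16, 0, -0.65, 0.24, 0.66, 5], [0, 0.16, 0.02, -0.64, 0.23, 0.65, 5], [0.01, 0.16, 0.03, -0.65, 0.24, 0.66, 5], [0.02, 0.15, 0.05, -0.64, 0.23, 0.65, 5], [0.04, 0.14, 0.06, -0.65, 0.24, 0.66, 5]]
```

Run:
```python
import numpy as np
from scipy.optimize import least_squares
D=[(.0879,1.3721,549.56,230.2,1.6836),(.116,1.626,529.9,89.7,1.402),(.043,1.449,534.0,215.3,1.632)]
def f(p):
    a,L2,L3,d,h=p;o=[]
    for q2,q3,r,z,q5 in D:
        e=q2+q3+q5-np.pi
        o+=[a+L2*np.sin(q2)+L3*np.sin(q2+q3+d)-r,h+L2*np.cos(q2)+L3*np.cos(q2+q3+d)-z]
    return o
for x0 in([0,400,400,0,200],[100,300,400,-.2,100]):
    s=least_squares(f,x0);print(s.x.round(2),s.cost)
```

```text
[ 1.4980e+01  3.1987e+02  5.0745e+02  1.7000e-01 -5.7380e+01] 0.031116321074089185
[ 1.4980e+01  3.1987e+02  5.0745e+02  1.7000e-01 -5.7380e+01] 0.031116321074118203
```

Run:
```python
from h import *
h=np.radians(19);H=[np.cos(h),np.sin(h),0]
plan([([630,217,270],cols([0,0,1],H),5)])
```

```text
20 rows
[[-0.2, 0, -0.05, -0.64, 0.23, 0.65, 5], [-0.2, 0.02, -0.06, -0.64, 0.24, 0.65, 5], [-0.19, 0.04, -0.06, -0.64, 0.23, 0.65, 5], [-0.19, 0.06, -0.06, -0.64, 0.24, 0.65, 5], [-0.18, 0.09, -0.06, -0.64, 0.24, 0.65, 5]]
[[-0.17, 0.11, -0.06, -0.64, 0.23, 0.65, 5], [-0.15, 0.13, -0.06, -0.64, 0.24, 0.65, 5], [-0.14, 0.15, -0.05, -0.65, 0.23, 0.65, 5], [-0.12, 0.16, -0.04, -0.64, 0.23, 0.65, 5], [-0.11, 0.17, -0.03, -0.65, 0.24, 0.66, 5]]
[[-0.09, 0.19, -0.01, -0.64, 0.23, 0.65, 5], [-0.07, 0.19, 0, -0.65, 0.24, 0.66, 5], [-0.06, 0.2, 0.02, -0.64, 0.23, 0.65, 5], [-0.04, 0.2, 0.03, -0.65, 0.24, 0.66, 5], [-0.02, 0.2, 0.05, -0.64, 0.23, 0.65, 5]]
[[0, 0.19, 0.07, -0.65, 0.24, 0.66, 5], [0.01, 0.19, 0.09, -0.64, 0.23, 0.65, 5], [0.02, 0.18, 0.1, -0.65, 0.24, 0.66, 5], [0.04, 0.16, 0.12, -0.64, 0.23, 0.65, 5], [0.04, 0.15, 0.13, -0.65, 0.24, 0.66, 5]]
```

carry_out --pt "-0.2 0 -0.05 -0.64 0.23 0.65 5" --pt "-0.2 0.02 -0.06 -0.64 0.24 0.65 5" --pt "-0.19 0.04 -0.06 -0.64 0.23 0.65 5" --pt "-0.19 0.06 -0.06 -0.64 0.24 0.65 5" --pt "-0.18 0.09 -0.06 -0.64 0.24 0.65 5"

```text
time: 3.2
tool_pos: [489.3, 272.7, 218.6]
eef_rot: [2.735, -0.257, 2.356]
wrist_force: [0.4, 0.6, -0.0]
width: 21.9
gripper_force: 59.1
```

carry_out --pt "-0.17 0.11 -0.06 -0.64 0.23 0.65 5" --pt "-0.15 0.13 -0.06 -0.64 0.24 0.65 5" --pt "-0.14 0.15 -0.05 -0.65 0.23 0.65 5" --pt "-0.12 0.16 -0.04 -0.64 0.23 0.65 5" --pt "-0.11 0.17 -0.03 -0.65 0.24 0.66 5"

```text
time: 3.7
tool_pos: [535.4, 253.0, 232.1]
eef_rot: [2.422, -0.638, 2.029]
wrist_force: [0.2, -0.6, -0.5]
width: 21.7
gripper_force: 59.1
```

Run:
```python
from h import *
s=read_state();print(s['joint_positions'].round(3),s['tool_pos'].round(1),s['eef_rot'].round(3),s['width'])
```

```text
[-0.071 -0.172  1.878  0.916  1.137 -0.56 ] [535.4 253.  232.1] [ 2.422 -0.638  2.029] 21.720256970745744
```

carry_out --pt "-0.09 0.19 -0.01 -0.64 0.23 0.65 5" --pt "-0.07 0.19 0 -0.65 0.24 0.66 5" --pt "-0.06 0.2 0.02 -0.64 0.23 0.65 5" --pt "-0.04 0.2 0.03 -0.65 0.24 0.66 5" --pt "-0.02 0.2 0.05 -0.64 0.23 0.65 5"

```text
time: 4.2
tool_pos: [581.4, 233.5, 244.4]
eef_rot: [2.183, -1.088, 1.749]
wrist_force: [0.3, 0.2, -0.0]
width: 21.5
gripper_force: 59.1
```

carry_out --pt "0 0.19 0.07 -0.65 0.24 0.66 5" --pt "0.01 0.19 0.09 -0.64 0.23 0.65 5" --pt "0.02 0.18 0.1 -0.65 0.24 0.66 5" --pt "0.04 0.16 0.12 -0.64 0.23 0.65 5" --pt "0.04 0.15 0.13 -0.65 0.24 0.66 5"

```text
time: 4.7
tool_pos: [621.1, 220.2, 259.0]
eef_rot: [2.052, -1.496, 1.488]
wrist_force: [-0.2, 0.8, -0.7]
width: 21.6
gripper_force: 59.1
```

carry_out --pt "0 0 0 0 0 0 5"

```text
time: 4.8
tool_pos: [620.7, 221.8, 258.5]
eef_rot: [2.064, -1.494, 1.481]
wrist_force: [-0.7, -0.0, -0.8]
width: 21.6
gripper_force: 59.1
```

Run:
```python
from h import *
s=read_state();print(s['joint_positions'].round(3),s['tool_pos'].round(1),s['eef_rot'].round(3),s['width'])
print(cur()[1].as_matrix().round(2))
im=save('scene','s2.png');save('top','t2.png')
cv2.imwrite('pics/s2c.png',np.hstack([im['color'][:,:,::-1][150:400,100:400],load('t2.png')['color'][80:330,100:400,::-1]]))
```

```text
[ 0.117 -0.134  2.203  2.558  0.536 -1.133] [620.7 221.8 258.5] [ 2.064 -1.494  1.481] 21.628533935805997
[[ 0.01  0.39  0.92]
 [ 0.08 -0.92  0.39]
 [ 1.    0.07 -0.04]]
```

View pics/s2c.png

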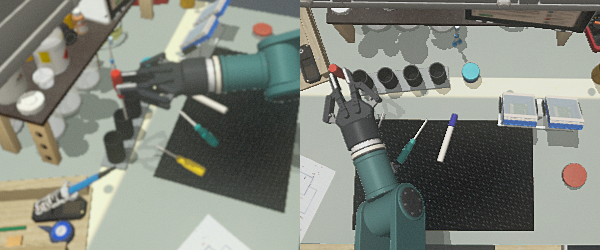

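Red hangs upright in the gripper, over cup A at about (333,70) in the right half, with its blade down. Next I move over the cup, lower and release.

Run:
```python
from h import *
h=np.radians(19);H=np.array([np.cos(h),np.sin(h),0]);R=cols([0,0,1],H)
c=np.array([654,225,0])+7*H
e=plan([(c+[0,0,240],R,5,2),(c+[0,0,137],None,5,4)])
```

```text
6 rows
[[-0.19, 0.09, 0.39, -0.26, 0.11, 0.26, 5], [-0.2, 0.08, 0.4, -0.26, 0.12, 0.26, 5], [-0.51, 0, 0, 0, 0, 0, 5], [-0.52, 0, 0, 0, 0, 0, 5], [-0.51, 0, 0, 0, 0, 0, 5]]
[[-0.52, 0, 0, 0, 0, 0, 5]]
```

carry_out --pt "-0.19 0.09 0.39 -0.26 0.11 0.26 5" --pt "-0.2 0.08 0.4 -0.26 0.12 0.26 5" --pt "0 0 0 0 0 0 5" --pt "0 0 0 0 0 0 5" --pt "0 0 0 0 0 0 5"

```text
time: 5.4
tool_pos: [661.0, 226.3, 242.2]
eef_rot: [-0.208, -1.567, -2.604]
wrist_force: [-0.5, -0.4, -0.1]
width: 21.9
gripper_force: 59.1
```

Run:
```python
from h import *
s=read_state();print(s['joint_positions'].round(3),s['tool_pos'].round(1))
p,R=cur();print(R.as_matrix().round(3), p-7*R.as_matrix()[:,2]-115*R.as_matrix()[:,0])
```

```text
[ 0.178  0.02   2.137  2.872  0.608 -1.346] [661.  226.3 242.2]
[[-0.003  0.324  0.946]
 [-0.002 -0.946  0.324]
 [ 1.    -0.001  0.004]] [654.80277495 224.25652218 127.172596  ]
```

carry_out --pt "-0.51 0 0 0 0 0 5" --pt "-0.52 0 0 0 0 0 5" --pt "-0.51 0 0 0 0 0 5" --pt "-0.52 0 0 0 0 0 5" --pt "0 0 0 0 0 0 5"

```text
time: 5.9
tool_pos: [660.0, 226.4, 133.6]
eef_rot: [-2.676, -1.565, -0.136]
wrist_force: [-1.0, 0.8, -1.1]
width: 21.7
gripper_force: 59.1
```

carry_out --pt "0 0 0 0 0 0 45" --pt "0 0 0 0 0 0 45" --pt "0 0 0 0 0 0 45" --pt "0 0 -0.5 0 0 0 45" --pt "0 0 -0.9 0 0 0 45"

```text
time: 6.4
tool_pos: [597.2, 204.7, 142.7]
eef_rot: [-0.077, -1.56, -2.734]
wrist_force: [0.6, -0.3, 0.6]
width: 44.9
gripper_force: 0.0
```

carry_out --pt "0.6 0 -0.6 0 0 0 45" --pt "0.8 0 0 0 0 0 45" --pt "0.8 0 0 0 0 0 45" --pt "0 0 0 0 0 0 45"

```text
time: 6.8
tool_pos: [567.5, 194.7, 262.0]
eef_rot: [0.074, -1.546, -2.885]
wrist_force: [-0.2, -0.5, 1.1]
width: 44.9
gripper_force: 0.0
```

Run:
```python
from h import *
s=read_state();print(s['joint_positions'].round(3),s['tool_pos'].round(1))
im=save('scene','s3.png');im2=save('top','t3.png')
for c in('red','yellow','teal','blue'):
  for i in(im,im2):
    for a,ce,u,v in blobs(i,c):
        P=np.array([onz(i,x,y,13) for x,y in zip(u,v)]);m=P.mean(0);w,V=np.linalg.eigh(np.cov(P[:,:2].T))
        if 380<m[0]<760 and -60<m[1]<340: print(c,a,m[:2].round(),cloud(i)[v,u].mean(0).round(),np.degrees(np.arctan2(-V[1,1],-V[0,1])).round(1))
plan([([477,197,170],down(163.7),45)])
```

```text
[ 0.123 -0.265  2.346  2.751  0.571 -1.234] [567.5 194.7 262. ]
red 161 [718. 145.] [656. 233. 139.] -55.1
red 38 [700. 268.] [658. 224. 160.] -55.9
yellow 276 [478. 200.] [477. 203.  19.] -17.1
teal 206 [468. 107.] [466. 114.  23.] -35.2
teal 139 [467. 105.] [467. 103.  21.] -31.6
blue 66 [553. -21.] [552. -22.  19.] -17.0
20 rows
[[-0.08, -0.03, -0.08, 0.67, -0.21, -0.67, 45], [-0.08, -0.05, -0.08, 0.67, -0.21, -0.67, 45], [-0.08, -0.06, -0.07, 0.67, -0.21, -0.67, 45], [-0.07, -0.07, -0.06, 0.67, -0.21, -0.67, 45], [-0.07, -0.09, -0.05, 0.68, -0.21, -0.67, 45]]
[[-0.06, -0.1, -0.04, 0.67, -0.21, -0.67, 45], [-0.05, -0.11, -0.03, 0.68, -0.21, -0.67, 45], [-0.04, -0.11, -0.02, 0.68, -0.21, -0.66, 45], [-0.03, -0.12, -0.01, 0.67, -0.21, -0.66, 45], [-0.02, -0.12, 0, 0.68, -0.21, -0.67, 45]]
[[-0.01, -0.12, 0.02, 0.68, -0.21, -0.66, 45], [0, -0.12, 0.03, 0.67, -0.21, -0.66, 45], [0.01, -0.12, 0.04, 0.68, -0.21, -0.67, 45], [0.03, -0.11, 0.05, 0.68, -0.22, -0.66, 45], [0.04, -0.1, 0.06, 0.67, -0.22, -0.66, 45]]
[[0.05, -0.09, 0.06, 0.67, -0.21, -0.67, 45], [0.06, -0.08, 0.07, 0.68, -0.21, -0.67, 45], [0.06, -0.07, 0.08, 0.68, -0.22, -0.66, 45], [0.07, -0.06, 0.08, 0.67, -0.22, -0.67, 45], [0.08, -0.04, 0.08, 0.68, -0.21, -0.66, 45]]
```

carry_out --pt "-0.08 -0.03 -0.08 0.67 -0.21 -0.67 45" --pt "-0.08 -0.05 -0.08 0.67 -0.21 -0.67 45" --pt "-0.08 -0.06 -0.07 0.67 -0.21 -0.67 45" --pt "-0.07 -0.07 -0.06 0.67 -0.21 -0.67 45" --pt "-0.07 -0.09 -0.05 0.68 -0.21 -0.67 45"

```text
time: 7.4
tool_pos: [549.2, 198.4, 233.9]
eef_rot: [2.037, -1.17, 1.828]
wrist_force: [0.0, 1.1, 1.6]
width: 45.0
gripper_force: 0.0
```

carry_out --pt "-0.06 -0.1 -0.04 0.67 -0.21 -0.67 45" --pt "-0.05 -0.11 -0.03 0.68 -0.21 -0.67 45" --pt "-0.04 -0.11 -0.02 0.68 -0.21 -0.66 45" --pt "-0.03 -0.12 -0.01 0.67 -0.21 -0.66 45" --pt "-0.02 -0.12 0 0.68 -0.21 -0.67 45"

```text
time: 7.9
tool_pos: [527.2, 202.5, 214.3]
eef_rot: [2.318, -0.706, 2.068]
wrist_force: [-0.0, 0.4, -0.3]
width: 45.3
gripper_force: 0.0
```

carry_out --pt "-0.01 -0.12 0.02 0.68 -0.21 -0.66 45" --pt "0 -0.12 0.03 0.67 -0.21 -0.66 45" --pt "0.01 -0.12 0.04 0.68 -0.21 -0.67 45" --pt "0.03 -0.11 0.05 0.68 -0.22 -0.66 45" --pt "0.04 -0.1 0.06 0.67 -0.22 -0.66 45"

```text
time: 8.4
tool_pos: [505.2, 207.4, 193.6]
eef_rot: [2.646, -0.304, 2.377]
wrist_force: [0.4, 0.6, 0.1]
width: 45.0
gripper_force: 0.0
```

carry_out --pt "0.05 -0.09 0.06 0.67 -0.21 -0.67 45" --pt "0.06 -0.08 0.07 0.68 -0.21 -0.67 45" --pt "0.06 -0.07 0.08 0.68 -0.22 -0.66 45" --pt "0.07 -0.06 0.08 0.67 -0.22 -0.67 45" --pt "0.08 -0.04 0.08 0.68 -0.21 -0.66 45"

```text
time: 8.9
tool_pos: [483.1, 211.1, 173.4]
eef_rot: [3.06, -0.026, 2.78]
wrist_force: [0.1, -0.3, -0.6]
width: 45.0
gripper_force: 0.0
```

carry_out --pt "0 0 0 0 0 0 45" --pt "0 0 0 0 0 0 45"

```text
time: 9.1
tool_pos: [483.0, 211.8, 173.6]
eef_rot: [3.055, -0.028, 2.777]
wrist_force: [-0.3, -0.0, -0.6]
width: 45.1
gripper_force: 0.0
```

```bash
cat > look.py <<'E'
from h import *
s=read_state();print(s['joint_positions'].round(3),s['tool_pos'].round(1),round(s['width'],1))
def look(tag):
  im=save('scene','s%s.png'%tag);im2=save('top','t%s.png'%tag)
  for c in('red','yellow','teal','blue'):
   for n,i in(('s',im),('t',im2)):
    for a,ce,u,v in blobs(i,c):
        P=np.array([onz(i,x,y,13) for x,y in zip(u,v)]);m=P.mean(0);w,V=np.linalg.eigh(np.cov(P[:,:2].T));q=cloud(i)[v,u].mean(0).round()
        if 300<q[0]<720 and -60<q[1]<400 and q[2]<230: print(n,c,a,m[:2].round(),q,np.degrees(np.arctan2(-V[1,1],-V[0,1])).round(1))
E
python3 - <<'E'
from look import *
look(4)
plan([([477,198,90],down(163.7),45,2),([477,198,5],None,45,3)])
E
```

```text
[ 0.252  0.028  1.55   0.087  1.536 -0.955] [483.  211.8 173.6] 45.1
s red 155 [717. 146.] [656. 233. 138.] -55.3
t red 39 [700. 267.] [658. 223. 160.] -59.6
s yellow 258 [479. 200.] [477. 206.  23.] -17.7
s teal 179 [695. -90.] [681. -58.  45.] -67.9
s teal 233 [466. 107.] [465. 113.  21.] -33.8
t teal 162 [466. 106.] [464. 103.  28.] -32.0
s blue 28 [674. -51.] [673. -49.  14.] -132.5
t blue 66 [553. -21.] [546. -23.  53.] -17.0
5 rows
[[-0.01, -0.22, 0.83, 0.32, -0.08, -0.3, 45], [0.01, -0.17, 0.83, 0.31, -0.08, -0.3, 45], [0, 0, 0.57, 0, 0, 0, 45], [0, 0, 0.57, 0, 0, 0, 45], [0, 0, 0.56, 0, 0, 0, 45]]
```

carry_out --pt "-0.01 -0.22 0.83 0.32 -0.08 -0.3 45" --pt "0.01 -0.17 0.83 0.31 -0.08 -0.3 45" --pt "0 0 0 0 0 0 45" --pt "0 0 0.57 0 0 0 45" --pt "0 0 0.57 0 0 0 45"

```text
time: 9.7
tool_pos: [480.2, 198.7, 36.5]
eef_rot: [3.137, 0.006, 2.856]
wrist_force: [0.6, 0.0, -0.4]
width: 44.9
gripper_force: 0.0
```

carry_out --pt "0 0 0.55 0 0 0 45" --pt "0 0 0 0 0 0 10" --pt "0 0 0 0 0 0 5" --pt "0 0 0 0 0 0 5" --pt "0 0 0 0 0 0 5"

```text
time: 10.2
tool_pos: [479.5, 199.0, 9.0]
eef_rot: [3.139, 0.005, 2.859]
wrist_force: [0.5, 0.1, -0.3]
width: 22.0
gripper_force: 58.7
```

carry_out --pt "0 0 -0.5 0 0 0 5" --pt "0 0 -0.9 0 0 0 5" --pt "0 0 -0.9 0 0 0 5" --pt "0 0 -0.9 0 0 0 5" --pt "0 0 -0.9 0 0 0 5"

```text
time: 10.7
tool_pos: [477.3, 198.8, 215.1]
eef_rot: [3.139, 0.004, 2.86]
wrist_force: [-0.6, 0.7, -0.0]
width: 22.1
gripper_force: 58.9
```

Run:
```python
from look import *
h=np.radians(13);H=np.array([np.cos(h),np.sin(h),0]);R=cols([0,0,1],H);c=np.array([661,157,0])+7*H
plan([(c+[-40,-8,260],R,5)])
```

```text
[ 0.285  0.014  1.479 -0.     1.644 -1.004] [477.3 198.8 215.1] 22.1
21 rows
[[-0.15, 0, -0.04, -0.66, 0.17, 0.66, 5], [-0.15, 0.01, -0.05, -0.66, 0.17, 0.66, 5], [-0.15, 0.03, -0.05, -0.66, 0.17, 0.66, 5], [-0.14, 0.05, -0.05, -0.66, 0.17, 0.66, 5], [-0.13, 0.07, -0.04, -0.66, 0.17, 0.66, 5]]
[[-0.13, 0.08, -0.04, -0.66, 0.17, 0.66, 5], [-0.12, 0.1, -0.04, -0.66, 0.17, 0.66, 5], [-0.11, 0.11, -0.03, -0.66, 0.17, 0.66, 5], [-0.1, 0.12, -0.02, -0.66, 0.17, 0.66, 5], [-0.08, 0.13, -0.01, -0.66, 0.17, 0.66, 5]]
[[-0.07, 0.14, 0, -0.66, 0.17, 0.66, 5], [-0.06, 0.14, 0.01, -0.66, 0.17, 0.66, 5], [-0.05, 0.15, 0.02, -0.66, 0.17, 0.66, 5], [-0.03, 0.15, 0.04, -0.66, 0.17, 0.66, 5], [-0.02, 0.15, 0.05, -0.66, 0.17, 0.66, 5]]
[[-0.01, 0.14, 0.06, -0.66, 0.17, 0.67, 5], [0, 0.13, 0.08, -0.66, 0.17, 0.66, 5], [0.01, 0.13, 0.09, -0.66, 0.17, 0.67, 5], [0.03, 0.12, 0.1, -0.66, 0.16, 0.66, 5], [0.03, 0.1, 0.11, -0.65, 0.17, 0.67, 5]]
[[0.04, 0.09, 0.12, -0.66, 0.16, 0.66, 5]]
```

carry_out --pt "-0.15 0 -0.04 -0.66 0.17 0.66 5" --pt "-0.15 0.01 -0.05 -0.66 0.17 0.66 5" --pt "-0.15 0.03 -0.05 -0.66 0.17 0.66 5" --pt "-0.14 0.05 -0.05 -0.66 0.17 0.66 5" --pt "-0.13 0.07 -0.04 -0.66 0.17 0.66 5"

```text
time: 11.2
tool_pos: [514.2, 187.1, 224.8]
eef_rot: [2.712, -0.212, 2.434]
wrist_force: [-1.2, 2.1, -0.8]
width: 22.0
gripper_force: 58.9
```

carry_out --pt "-0.13 0.08 -0.04 -0.66 0.17 0.66 5" --pt "-0.12 0.1 -0.04 -0.66 0.17 0.66 5" --pt "-0.11 0.11 -0.03 -0.66 0.17 0.66 5" --pt "-0.1 0.12 -0.02 -0.66 0.17 0.66 5" --pt "-0.08 0.13 -0.01 -0.66 0.17 0.66 5"

```text
time: 11.7
tool_pos: [550.0, 174.8, 235.0]
eef_rot: [2.374, -0.57, 2.098]
wrist_force: [-0.3, 0.3, -0.2]
width: 21.9
gripper_force: 58.9
```

carry_out --pt "-0.07 0.14 0 -0.66 0.17 0.66 5" --pt "-0.06 0.14 0.01 -0.66 0.17 0.66 5" --pt "-0.05 0.15 0.02 -0.66 0.17 0.66 5" --pt "-0.03 0.15 0.04 -0.66 0.17 0.66 5" --pt "-0.02 0.15 0.05 -0.66 0.17 0.66 5"

```text
time: 12.2
tool_pos: [585.8, 163.0, 245.5]
eef_rot: [2.099, -1.005, 1.831]
wrist_force: [0.3, 1.2, 0.1]
width: 22.0
gripper_force: 58.9
```

carry_out --pt "-0.01 0.14 0.06 -0.66 0.17 0.67 5" --pt "0 0.13 0.08 -0.66 0.17 0.66 5" --pt "0.01 0.13 0.09 -0.66 0.17 0.67 5" --pt "0.03 0.12 0.1 -0.66 0.16 0.66 5" --pt "0.03 0.1 0.11 -0.65 0.17 0.67 5"

```text
time: 12.7
tool_pos: [619.3, 153.7, 256.6]
eef_rot: [1.84, -1.447, 1.646]
wrist_force: [0.0, -0.1, 2.5]
width: 22.3
gripper_force: 59.0
```

carry_out --pt "0.04 0.09 0.12 -0.66 0.16 0.66 5" --pt "0 0 0 0 0 0 5" --pt "0 0 0 0 0 0 5"

```text
time: 13.0
tool_pos: [624.6, 153.7, 260.0]
eef_rot: [1.699, -1.507, 1.731]
wrist_force: [1.6, -0.5, -0.1]
width: 22.2
gripper_force: 59.0
```

Run:
```python
from look import *
h=np.radians(13);H=np.array([np.cos(h),np.sin(h),0]);R=cols([0,0,1],H);c=np.array([661,157,0])+5*H
plan([(c+[0,0,235],R,5,2),(c+[0,0,122],None,5,4)])
```

```text
[ 0.015 -0.161  2.245  2.616  0.568 -1.182] [624.6 153.7 260. ] 22.2
6 rows
[[-0.25, 0.06, 0.41, -0.22, 0.02, 0.23, 5], [-0.25, 0.05, 0.41, -0.22, 0.02, 0.23, 5], [-0.57, 0, 0, 0, 0, 0, 5], [-0.56, 0, 0, 0, 0, 0, 5], [-0.57, 0, 0, 0, 0, 0, 5]]
[[-0.56, 0.01, 0, 0, 0, 0, 5]]
```

carry_out --pt "-0.25 0.06 0.41 -0.22 0.02 0.23 5" --pt "-0.25 0.05 0.41 -0.22 0.02 0.23 5" --pt "0 0 0 0 0 0 5" --pt "0 0 0 0 0 0 5"

```text
time: 13.4
tool_pos: [666.0, 157.2, 234.1]
eef_rot: [-2.562, -1.568, -0.354]
wrist_force: [-0.3, -0.5, 0.2]
width: 22.0
gripper_force: 59.0
```

carry_out --pt "-0.57 0 0 0 0 0 5" --pt "-0.56 0 0 0 0 0 5" --pt "-0.57 0 0 0 0 0 5" --pt "-0.54 0 0 0 0 0 5" --pt "0 0 0 0 0 0 5"

```text
time: 13.9
tool_pos: [663.9, 157.0, 117.2]
eef_rot: [-2.841, -1.56, -0.075]
wrist_force: [-0.3, 0.8, -0.5]
width: 21.9
gripper_force: 59.0
```

carry_out --pt "0 0 0 0 0 0 40" --pt "0 0 0 0 0 0 40" --pt "0 0 0 0 0 0 40" --pt "0 0 -0.5 0 0 0 40" --pt "0 0 -0.9 0 0 0 40"

```text
time: 14.4
tool_pos: [599.4, 142.3, 126.9]
eef_rot: [-0.172, -1.564, -2.744]
wrist_force: [0.2, -0.1, 0.1]
width: 39.9
gripper_force: 0.0
```

carry_out --pt "0.6 0 -0.6 0 0 0 45" --pt "0.8 0 0 0 0 0 45" --pt "0.8 0 0 0 0 0 45" --pt "0 0 0 0 0 0 45"

```text
time: 14.8
tool_pos: [569.2, 135.4, 246.7]
eef_rot: [0.079, -1.549, -2.995]
wrist_force: [0.6, 0.5, 1.1]
width: 45.1
gripper_force: 0.0
```

Run:
```python
from look import *
look(5)
plan([([466,106,120],down(148.5),45)])
```

```text
[ 0.025 -0.272  2.389  2.78   0.599 -1.265] [569.2 135.4 246.7] 45.1
s red 160 [718. 145.] [656. 233. 139.] -54.9
t red 36 [700. 268.] [659. 224. 160.] -48.8
s yellow 173 [717.  77.] [666. 158. 117.] -54.6
s teal 172 [696. -90.] [681. -58.  45.] -70.5
s teal 211 [467. 107.] [466. 111.  19.] -33.2
t teal 64 [482.  94.] [482.  93.  20.] -20.8
s blue 29 [553. -14.] [548.   2.  30.] -22.5
t blue 67 [553. -21.] [552. -21.  19.] -18.5
19 rows
[[-0.12, 0.01, -0.11, 0.67, -0.27, -0.66, 45], [-0.13, -0.02, -0.11, 0.67, -0.27, -0.66, 45], [-0.13, -0.04, -0.1, 0.67, -0.27, -0.66, 45], [-0.13, -0.06, -0.09, 0.67, -0.27, -0.66, 45], [-0.12, -0.08, -0.08, 0.67, -0.27, -0.66, 45]]
[[-0.12, -0.1, -0.07, 0.67, -0.27, -0.66, 45], [-0.11, -0.11, -0.05, 0.67, -0.28, -0.66, 45], [-0.1, -0.13, -0.04, 0.67, -0.28, -0.66, 45], [-0.09, -0.14, -0.02, 0.67, -0.28, -0.67, 45], [-0.08, -0.15, -0.01, 0.67, -0.27, -0.67, 45]]
[[-0.07, -0.15, 0.01, 0.67, -0.28, -0.66, 45], [-0.05, -0.16, 0.03, 0.67, -0.27, -0.67, 45], [-0.03, -0.16, 0.04, 0.67, -0.28, -0.66, 45], [-0.02, -0.15, 0.06, 0.67, -0.27, -0.66, 45], [0, -0.15, 0.07, 0.67, -0.28, -0.67, 45]]
[[0.01, -0.14, 0.09, 0.67, -0.28, -0.66, 45], [0.03, -0.13, 0.1, 0.66, -0.27, -0.67, 45], [0.05, -0.11, 0.11, 0.67, -0.28, -0.66, 45], [0.06, -0.09, 0.12, 0.66, -0.27, -0.67, 45]]
```

carry_out --pt "-0.12 0.01 -0.11 0.67 -0.27 -0.66 45" --pt "-0.13 -0.02 -0.11 0.67 -0.27 -0.66 45" --pt "-0.13 -0.04 -0.1 0.67 -0.27 -0.66 45" --pt "-0.13 -0.06 -0.09 0.67 -0.27 -0.66 45" --pt "-0.12 -0.08 -0.08 0.67 -0.27 -0.66 45"

```text
time: 15.4
tool_pos: [548.4, 135.1, 211.9]
eef_rot: [2.108, -1.189, 1.63]
wrist_force: [0.0, 0.4, 1.3]
width: 45.0
gripper_force: 0.0
```

carry_out --pt "-0.12 -0.1 -0.07 0.67 -0.27 -0.66 45" --pt "-0.11 -0.11 -0.05 0.67 -0.28 -0.66 45" --pt "-0.1 -0.13 -0.04 0.67 -0.28 -0.66 45" --pt "-0.09 -0.14 -0.02 0.67 -0.28 -0.67 45" --pt "-0.08 -0.15 -0.01 0.67 -0.27 -0.67 45"

```text
time: 15.9
tool_pos: [521.9, 133.2, 180.6]
eef_rot: [2.386, -0.708, 1.866]
wrist_force: [-0.1, 0.0, 1.0]
width: 44.6
gripper_force: 0.0
```

carry_out --pt "-0.07 -0.15 0.01 0.67 -0.28 -0.66 45" --pt "-0.05 -0.16 0.03 0.67 -0.27 -0.67 45" --pt "-0.03 -0.16 0.04 0.67 -0.28 -0.66 45" --pt "-0.02 -0.15 0.06 0.67 -0.27 -0.66 45" --pt "0 -0.15 0.07 0.67 -0.28 -0.67 45"

```text
time: 16.4
tool_pos: [495.4, 131.4, 148.9]
eef_rot: [2.712, -0.289, 2.177]
wrist_force: [-0.1, 0.4, -0.9]
width: 45.3
gripper_force: 0.0
```

carry_out --pt "0.01 -0.14 0.09 0.67 -0.28 -0.66 45" --pt "0.03 -0.13 0.1 0.66 -0.27 -0.67 45" --pt "0.05 -0.11 0.11 0.67 -0.28 -0.66 45" --pt "0.06 -0.09 0.12 0.66 -0.27 -0.67 45" --pt "0 0 0 0 0 0 45"

```text
time: 16.9
tool_pos: [474.7, 132.9, 122.7]
eef_rot: [3.033, -0.045, 2.497]
wrist_force: [-0.3, -0.3, -0.3]
width: 45.2
gripper_force: 0.0
```

Run:
```python
from look import *
look(6)
plan([([466,106,70],down(148.5),45,2),([466,106,5],None,45,3)])
```

```text
[ 0.084 -0.031  1.714  0.112  1.42  -0.854] [474.7 132.9 122.7] 45.2
s red 163 [717. 146.] [656. 233. 138.] -55.4
t red 38 [700. 267.] [658. 224. 160.] -15.7
s yellow 175 [717.  78.] [666. 158. 116.] -54.2
s teal 166 [696. -91.] [679. -54.  50.] -69.9
s teal 216 [467. 107.] [466. 114.  22.] -33.8
t blue 68 [553. -22.] [552. -22.  19.] -16.7
5 rows
[[-0.1, -0.32, 0.5, 0.41, -0.14, -0.36, 45], [-0.08, -0.29, 0.52, 0.4, -0.13, -0.37, 45], [0, 0, 0.43, 0, 0, 0, 45], [0, 0, 0.43, 0, 0, 0, 45], [0, 0, 0.44, 0, 0, 0, 45]]
```

carry_out --pt "-0.1 -0.32 0.5 0.41 -0.14 -0.36 45" --pt "-0.08 -0.29 0.52 0.4 -0.13 -0.37 45" --pt "0 0 0 0 0 0 45" --pt "0 0 0.43 0 0 0 45" --pt "0 0 0.43 0 0 0 45"

```text
time: 17.5
tool_pos: [468.5, 105.2, 29.6]
eef_rot: [3.136, 0.005, 2.588]
wrist_force: [1.5, -0.3, 0.5]
width: 45.1
gripper_force: 0.0
```

carry_out --pt "0 0 0.42 0 0 0 45" --pt "0 0 0 0 0 0 10" --pt "0 0 0 0 0 0 5" --pt "0 0 0 0 0 0 5" --pt "0 0 0 0 0 0 5"

```text
time: 18.0
tool_pos: [468.3, 105.4, 9.0]
eef_rot: [3.138, 0.005, 2.591]
wrist_force: [0.1, 0.1, -0.1]
width: 21.8
gripper_force: 58.7
```

carry_out --pt "0 0 -0.5 0 0 0 5" --pt "0 0 -0.9 0 0 0 5" --pt "0 0 -0.9 0 0 0 5" --pt "0 0 -0.9 0 0 0 5" --pt "0 0 -0.9 0 0 0 5"

```text
time: 18.5
tool_pos: [466.2, 105.6, 215.4]
eef_rot: [3.139, 0.005, 2.592]
wrist_force: [1.0, -0.1, -0.1]
width: 22.4
gripper_force: 58.9
```

Run:
```python
from look import *
h=np.radians(7.5);H=np.array([np.cos(h),np.sin(h),0]);R=cols([0,0,1],H);c=np.array([668,90,0])+6*H
plan([(c+[-40,-5,255],R,5),(c+[0,0,235],None,5,2)])
```

```text
[ 0.104 -0.075  1.565 -0.     1.646 -0.917] [466.2 105.6 215.4] 22.4
22 rows
[[-0.15, 0.07, -0.04, -0.65, 0.23, 0.66, 5], [-0.15, 0.09, -0.04, -0.65, 0.23, 0.66, 5], [-0.14, 0.1, -0.03, -0.65, 0.23, 0.66, 5], [-0.12, 0.12, -0.03, -0.65, 0.23, 0.66, 5], [-0.11, 0.13, -0.02, -0.65, 0.23, 0.66, 5]]
[[-0.1, 0.14, -0.01, -0.65, 0.23, 0.66, 5], [-0.08, 0.15, 0, -0.65, 0.23, 0.66, 5], [-0.07, 0.16, 0.01, -0.65, 0.23, 0.66, 5], [-0.06, 0.16, 0.03, -0.65, 0.23, 0.66, 5], [-0.04, 0.16, 0.04, -0.65, 0.23, 0.66, 5]]
[[-0.03, 0.16, 0.05, -0.65, 0.24, 0.66, 5], [-0.02, 0.16, 0.07, -0.65, 0.24, 0.65, 5], [0, 0.15, 0.08, -0.65, 0.23, 0.66, 5], [0.01, 0.15, 0.09, -0.65, 0.24, 0.65, 5], [0.02, 0.14, 0.11, -0.65, 0.23, 0.66, 5]]
[[0.02, 0.12, 0.12, -0.65, 0.24, 0.65, 5], [0.03, 0.11, 0.13, -0.65, 0.24, 0.66, 5], [0.03, 0.1, 0.14, -0.66, 0.23, 0.65, 5], [0.04, 0.08, 0.15, -0.65, 0.24, 0.66, 5], [0.04, 0.05, 0.17, -0.66, 0.23, 0.65, 5]]
[[-0.2, 0, 0.4, 0, 0, 0, 5], [-0.2, 0.01, 0.4, 0, 0, 0, 5]]
```

carry_out --pt "-0.15 0.07 -0.04 -0.65 0.23 0.66 5" --pt "-0.15 0.09 -0.04 -0.65 0.23 0.66 5" --pt "-0.14 0.1 -0.03 -0.65 0.23 0.66 5" --pt "-0.12 0.12 -0.03 -0.65 0.23 0.66 5" --pt "-0.11 0.13 -0.02 -0.65 0.23 0.66 5"

```text
time: 19.0
tool_pos: [509.0, 100.0, 224.4]
eef_rot: [2.725, -0.251, 2.173]
wrist_force: [-0.5, -0.3, -0.5]
width: 21.9
gripper_force: 58.9
```

carry_out --pt "-0.1 0.14 -0.01 -0.65 0.23 0.66 5" --pt "-0.08 0.15 0 -0.65 0.23 0.66 5" --pt "-0.07 0.16 0.01 -0.65 0.23 0.66 5" --pt "-0.06 0.16 0.03 -0.65 0.23 0.66 5" --pt "-0.04 0.16 0.04 -0.65 0.23 0.66 5"

```text
time: 19.5
tool_pos: [550.5, 94.8, 233.6]
eef_rot: [2.407, -0.636, 1.846]
wrist_force: [-0.1, 0.2, -0.8]
width: 21.6
gripper_force: 58.9
```

carry_out --pt "-0.03 0.16 0.05 -0.65 0.24 0.66 5" --pt "-0.02 0.16 0.07 -0.65 0.24 0.65 5" --pt "0 0.15 0.08 -0.65 0.23 0.66 5" --pt "0.01 0.15 0.09 -0.65 0.24 0.65 5" --pt "0.02 0.14 0.11 -0.65 0.23 0.66 5"

```text
time: 20.0
tool_pos: [592.3, 89.8, 243.4]
eef_rot: [2.149, -1.092, 1.583]
wrist_force: [0.2, 0.1, -0.2]
width: 21.7
gripper_force: 59.0
```

carry_out --pt "0.02 0.12 0.12 -0.65 0.24 0.65 5" --pt "0.03 0.11 0.13 -0.65 0.24 0.66 5" --pt "0.03 0.1 0.14 -0.66 0.23 0.65 5" --pt "0.04 0.08 0.15 -0.65 0.24 0.66 5" --pt "0.04 0.05 0.17 -0.66 0.23 0.65 5"

```text
time: 20.5
tool_pos: [629.0, 88.1, 255.9]
eef_rot: [1.786, -1.497, 1.559]
wrist_force: [-0.3, 0.2, -0.1]
width: 21.6
gripper_force: 59.0
```

carry_out --pt "0 0 0 0 0 0 5" --pt "0 0 0 0 0 0 5"

```text
time: 20.7
tool_pos: [628.9, 89.0, 255.9]
eef_rot: [1.792, -1.493, 1.558]
wrist_force: [-0.1, -0.3, -1.2]
width: 21.9
gripper_force: 59.0
```

Run:
```python
from look import *
h=np.radians(7.5);H=np.array([np.cos(h),np.sin(h),0]);R=cols([0,0,1],H);c=np.array([668,90,0])+6*H
plan([(c+[0,0,235],R,5,2),(c+[0,0,125],None,5,4)])
```

```text
[-0.112 -0.177  2.261  2.533  0.582 -1.125] [628.9  89.  255.9] 21.9
6 rows
[[-0.21, 0.06, 0.45, -0.28, 0.05, 0.27, 5], [-0.2, 0.05, 0.45, -0.28, 0.05, 0.28, 5], [-0.55, 0, 0, 0, 0, 0, 5], [-0.55, 0, 0, 0, 0, 0, 5], [-0.55, 0, 0, 0, 0, 0, 5]]
[[-0.55, 0, 0, 0, 0, 0, 5]]
```

carry_out --pt "-0.21 0.06 0.45 -0.28 0.05 0.27 5" --pt "-0.2 0.05 0.45 -0.28 0.05 0.28 5" --pt "0 0 0 0 0 0 5" --pt "0 0 0 0 0 0 5"

```text
time: 21.1
tool_pos: [674.3, 89.8, 234.7]
eef_rot: [-2.114, -1.57, -0.899]
wrist_force: [-0.4, -0.2, -0.5]
width: 21.8
gripper_force: 59.0
```

carry_out --pt "-0.55 0 0 0 0 0 5" --pt "-0.55 0 0 0 0 0 5" --pt "-0.55 0 0 0 0 0 5" --pt "-0.52 0 0 0 0 0 5" --pt "0 0 0 0 0 0 5"

```text
time: 21.6
tool_pos: [672.4, 89.6, 121.6]
eef_rot: [-2.814, -1.562, -0.2]
wrist_force: [-0.1, 0.1, -0.4]
width: 22.1
gripper_force: 59.0
```

carry_out --pt "0 0 0 0 0 0 40" --pt "0 0 0 0 0 0 40" --pt "0 0 0 0 0 0 40" --pt "0 0 -0.5 0 0 0 40" --pt "0 0 -0.9 0 0 0 40"

```text
time: 22.1
tool_pos: [606.8, 81.3, 130.7]
eef_rot: [-0.106, -1.562, -2.907]
wrist_force: [-0.5, 0.2, -0.4]
width: 40.0
gripper_force: 0.0
```

carry_out --pt "0.6 0 -0.6 0 0 0 45" --pt "0.8 0 0 0 0 0 45" --pt "0.8 0 0 0 0 0 45" --pt "0 0 0 0 0 0 45"

```text
time: 22.5
tool_pos: [575.9, 77.5, 250.6]
eef_rot: [0.094, -1.547, -3.106]
wrist_force: [0.7, 0.1, 1.0]
width: 45.3
gripper_force: 0.0
```

Run:
```python
from look import *
look(7)
plan([([473,1,100],down(163.5),45)])
```

```text
[-0.083 -0.295  2.395  2.754  0.588 -1.24 ] [575.9  77.5 250.6] 45.3
s red 163 [717. 146.] [654. 235. 142.] -55.1
t red 37 [700. 268.] [658. 225. 160.] -56.5
s yellow 177 [717.  78.] [662. 164. 124.] -54.2
s teal 176 [696. -90.] [679. -54.  50.] -65.8
s teal 110 [722.  -7.] [656. 112. 147.] -63.4
t teal 29 [705. 106.] [666.  85. 150.] -48.7
s blue 25 [674. -51.] [673. -49.  15.] -126.5
s blue 52 [554. -19.] [553. -14.  18.] -22.1
t blue 68 [552. -21.] [551. -22.  18.] -17.4
21 rows
[[-0.13, 0.06, -0.11, 0.68, -0.14, -0.68, 45], [-0.14, 0.04, -0.11, 0.68, -0.14, -0.68, 45], [-0.14, 0.01, -0.11, 0.68, -0.14, -0.68, 45], [-0.15, -0.01, -0.1, 0.68, -0.14, -0.68, 45], [-0.15, -0.04, -0.1, 0.68, -0.14, -0.68, 45]]
[[-0.14, -0.06, -0.09, 0.68, -0.14, -0.68, 45], [-0.14, -0.08, -0.08, 0.68, -0.14, -0.68, 45], [-0.13, -0.1, -0.07, 0.68, -0.14, -0.68, 45], [-0.12, -0.12, -0.06, 0.68, -0.14, -0.67, 45], [-0.11, -0.13, -0.05, 0.69, -0.14, -0.68, 45]]
[[-0.1, -0.15, -0.03, 0.68, -0.14, -0.67, 45], [-0.09, -0.16, -0.01, 0.69, -0.14, -0.68, 45], [-0.07, -0.17, 0, 0.69, -0.14, -0.67, 45], [-0.05, -0.17, 0.02, 0.68, -0.14, -0.67, 45], [-0.04, -0.17, 0.04, 0.69, -0.14, -0.68, 45]]
[[-0.02, -0.17, 0.06, 0.69, -0.14, -0.67, 45], [0, -0.17, 0.07, 0.68, -0.15, -0.67, 45], [0.01, -0.16, 0.09, 0.69, -0.14, -0.68, 45], [0.03, -0.15, 0.1, 0.68, -0.15, -0.67, 45], [0.04, -0.13, 0.12, 0.69, -0.14, -0.68, 45]]
[[0.06, -0.12, 0.13, 0.68, -0.15, -0.67, 45]]
```

carry_out --pt "-0.13 0.06 -0.11 0.68 -0.14 -0.68 45" --pt "-0.14 0.04 -0.11 0.68 -0.14 -0.68 45" --pt "-0.14 0.01 -0.11 0.68 -0.14 -0.68 45" --pt "-0.15 -0.01 -0.1 0.68 -0.14 -0.68 45" --pt "-0.15 -0.04 -0.1 0.68 -0.14 -0.68 45"

```text
time: 23.1
tool_pos: [555.2, 64.8, 210.5]
eef_rot: [1.943, -1.166, 1.725]
wrist_force: [0.6, 0.3, 1.2]
width: 45.0
gripper_force: 0.0
```

carry_out --pt "-0.14 -0.06 -0.09 0.68 -0.14 -0.68 45" --pt "-0.14 -0.08 -0.08 0.68 -0.14 -0.68 45" --pt "-0.13 -0.1 -0.07 0.68 -0.14 -0.68 45" --pt "-0.12 -0.12 -0.06 0.68 -0.14 -0.67 45" --pt "-0.11 -0.13 -0.05 0.69 -0.14 -0.68 45"

```text
time: 23.6
tool_pos: [530.7, 51.3, 176.2]
eef_rot: [2.225, -0.708, 1.969]
wrist_force: [-0.1, 0.7, 1.0]
width: 45.0
gripper_force: 0.0
```

carry_out --pt "-0.1 -0.15 -0.03 0.68 -0.14 -0.67 45" --pt "-0.09 -0.16 -0.01 0.69 -0.14 -0.68 45" --pt "-0.07 -0.17 0 0.69 -0.14 -0.67 45" --pt "-0.05 -0.17 0.02 0.68 -0.14 -0.67 45" --pt "-0.04 -0.17 0.04 0.69 -0.14 -0.68 45"

```text
time: 24.1
tool_pos: [505.8, 37.9, 141.3]
eef_rot: [2.557, -0.315, 2.283]
wrist_force: [0.7, -0.1, 0.2]
width: 44.7
gripper_force: 0.0
```

carry_out --pt "-0.02 -0.17 0.06 0.69 -0.14 -0.67 45" --pt "0 -0.17 0.07 0.68 -0.15 -0.67 45" --pt "0.01 -0.16 0.09 0.69 -0.14 -0.68 45" --pt "0.03 -0.15 0.1 0.68 -0.15 -0.67 45" --pt "0.04 -0.13 0.12 0.69 -0.14 -0.68 45"

```text
time: 24.6
tool_pos: [480.8, 24.3, 105.8]
eef_rot: [2.972, -0.047, 2.685]
wrist_force: [0.3, 0.5, -0.6]
width: 45.1
gripper_force: 0.0
```

carry_out --pt "0.06 -0.12 0.13 0.68 -0.15 -0.67 45" --pt "0 0 0 0 0 0 45" --pt "0 0 0 0 0 0 45"

```text
time: 24.9
tool_pos: [475.8, 22.4, 98.9]
eef_rot: [3.059, -0.015, 2.771]
wrist_force: [0.5, 0.2, 0.3]
width: 45.0
gripper_force: 0.0
```

Run:
```python
from look import *
# white marker body in old pictures
for f in('s3.png','t3.png','s5.png','t5.png','s7.png','t7.png'):
    im=load(f);C=im['color'].astype(int);m=(C.min(-1)>140)
    v,u=np.nonzero(m);P=np.array([onz(im,x,y,13) for x,y in zip(u,v)])
    k=(P[:,0]>425)&(P[:,0]<545)&(P[:,1]>-35)&(P[:,1]<25);P=P[k];w,V=np.linalg.eigh(np.cov(P[:,:2].T))
    print(f,k.sum(),P.mean(0).round(),(V[1,1]/V[0,1]).round(3),P[:,0].min().round(),P[:,0].max().round())
plan([([473,1,70],down(163.8),45,2),([473,1,5],None,45,3)])
```

```text
[-0.13  -0.023  1.753  0.085  1.407 -1.343] [475.8  22.4  98.9] 45.0
s3.png 148 [472.   5.  13.] -0.33 440.0 505.0
t3.png 208 [487.  -1.  13.] -0.312 439.0 535.0
s5.png 220 [488.   0.  13.] -0.293 440.0 540.0
t5.png 206 [488.  -1.  13.] -0.311 439.0 535.0
s7.png 191 [495.  -2.  13.] -0.348 443.0 541.0
t7.png 180 [492.  -2.  13.] -0.29 442.0 535.0
5 rows
[[-0.06, -0.23, 0.27, 0.3, -0.04, -0.32, 45], [-0.04, -0.23, 0.28, 0.3, -0.04, -0.32, 45], [0, 0, 0.43, 0, 0, 0, 45], [0, 0, 0.43, 0, 0, 0, 45], [0, 0, 0.44, 0, 0, 0, 45]]
```

carry_out --pt "-0.06 -0.2 0.27 0.3 -0.04 -0.32 45" --pt "-0.04 -0.2 0.28 0.3 -0.04 -0.32 45" --pt "0 0 0 0 0 0 45" --pt "0 0 0.43 0 0 0 45" --pt "0 0 0.43 0 0 0 45"

```text
time: 25.4
tool_pos: [476.2, 2.3, 29.4]
eef_rot: [3.141, 0.006, 2.856]
wrist_force: [0.3, 1.0, 0.2]
width: 44.8
gripper_force: 0.0
```

carry_out --pt "0 0 0.42 0 0 0 45" --pt "0 0 0 0 0 0 10" --pt "0 0 0 0 0 0 5" --pt "0 0 0 0 0 0 5" --pt "0 0 0 0 0 0 5"

```text
time: 25.9
tool_pos: [476.3, 2.5, 9.2]
eef_rot: [-3.141, 0.006, 2.859]
wrist_force: [-0.2, -0.8, 0.1]
width: 18.9
gripper_force: 58.6
```

carry_out --pt "0 0 -0.5 0 0 0 5" --pt "0 0 -0.9 0 0 0 5" --pt "0 0 -0.9 0 0 0 5" --pt "0 0 -0.9 0 0 0 5" --pt "0 0 -0.9 0 0 0 5"

```text
time: 26.4
tool_pos: [474.3, 3.3, 215.7]
eef_rot: [-3.141, 0.006, 2.86]
wrist_force: [0.3, -0.1, 0.2]
width: 19.3
gripper_force: 58.7
```

Run:
```python
from look import *
h=np.radians(4);H=np.array([np.cos(h),np.sin(h),0]);R=cols([0,0,1],H);c=np.array([675.5,23,0])+4*H
plan([(c+[-40,-3,255],R,5)])
```

```text
[-0.111 -0.083  1.572 -0.002  1.647 -1.401] [474.3   3.3 215.7] 19.3
21 rows
[[-0.15, 0.06, -0.04, -0.69, 0.12, 0.69, 5], [-0.14, 0.08, -0.03, -0.69, 0.12, 0.69, 5], [-0.13, 0.09, -0.03, -0.69, 0.12, 0.7, 5], [-0.12, 0.11, -0.02, -0.69, 0.12, 0.7, 5], [-0.11, 0.12, -0.01, -0.69, 0.12, 0.7, 5]]
[[-0.1, 0.13, 0, -0.69, 0.12, 0.7, 5], [-0.08, 0.14, 0.01, -0.69, 0.12, 0.7, 5], [-0.07, 0.14, 0.02, -0.69, 0.13, 0.7, 5], [-0.06, 0.15, 0.04, -0.69, 0.13, 0.69, 5], [-0.04, 0.15, 0.05, -0.69, 0.12, 0.69, 5]]
[[-0.03, 0.15, 0.06, -0.69, 0.12, 0.7, 5], [-0.02, 0.14, 0.08, -0.69, 0.13, 0.7, 5], [-0.01, 0.13, 0.09, -0.69, 0.12, 0.69, 5], [0.01, 0.12, 0.1, -0.69, 0.13, 0.7, 5], [0.01, 0.11, 0.12, -0.69, 0.12, 0.69, 5]]
[[0.02, 0.1, 0.13, -0.69, 0.13, 0.7, 5], [0.03, 0.09, 0.13, -0.69, 0.12, 0.69, 5], [0.04, 0.07, 0.14, -0.69, 0.12, 0.7, 5], [0.04, 0.05, 0.15, -0.69, 0.13, 0.69, 5], [0.04, 0.03, 0.15, -0.69, 0.12, 0.7, 5]]
[[0.04, 0.02, 0.16, -0.68, 0.13, 0.69, 5]]
```

carry_out --pt "-0.15 0.06 -0.04 -0.69 0.12 0.69 5" --pt "-0.14 0.08 -0.03 -0.69 0.12 0.69 5" --pt "-0.13 0.09 -0.03 -0.69 0.12 0.7 5" --pt "-0.12 0.11 -0.02 -0.69 0.12 0.7 5" --pt "-0.11 0.12 -0.01 -0.69 0.12 0.7 5"

```text
time: 26.9
tool_pos: [514.9, 7.1, 224.0]
eef_rot: [2.69, -0.187, 2.405]
wrist_force: [0.3, -0.3, -0.2]
width: 18.8
gripper_force: 58.7
```

carry_out --pt "-0.1 0.13 0 -0.69 0.12 0.7 5" --pt "-0.08 0.14 0.01 -0.69 0.12 0.7 5" --pt "-0.07 0.14 0.02 -0.69 0.13 0.7 5" --pt "-0.06 0.15 0.04 -0.69 0.13 0.69 5" --pt "-0.04 0.15 0.05 -0.69 0.12 0.69 5"

```text
time: 27.4
tool_pos: [553.9, 10.8, 233.0]
eef_rot: [2.331, -0.544, 2.044]
wrist_force: [-0.7, -0.1, 0.5]
width: 19.0
gripper_force: 58.8
```

carry_out --pt "-0.03 0.15 0.06 -0.69 0.12 0.7 5" --pt "-0.02 0.14 0.08 -0.69 0.13 0.7 5" --pt "-0.01 0.13 0.09 -0.69 0.12 0.69 5" --pt "0.01 0.12 0.1 -0.69 0.13 0.7 5" --pt "0.01 0.11 0.12 -0.69 0.12 0.69 5"

```text
time: 27.9
tool_pos: [592.7, 14.8, 241.5]
eef_rot: [2.046, -0.99, 1.755]
wrist_force: [0.4, 1.6, 0.4]
width: 19.0
gripper_force: 58.8
```

carry_out --pt "0.02 0.1 0.13 -0.69 0.13 0.7 5" --pt "0.03 0.09 0.13 -0.69 0.12 0.69 5" --pt "0.04 0.07 0.14 -0.69 0.12 0.7 5" --pt "0.04 0.05 0.15 -0.69 0.13 0.69 5" --pt "0.04 0.03 0.15 -0.69 0.12 0.7 5"

```text
time: 28.4
tool_pos: [630.6, 19.1, 251.1]
eef_rot: [1.798, -1.46, 1.519]
wrist_force: [0.5, -0.7, 1.9]
width: 19.1
gripper_force: 58.8
```

carry_out --pt "0.04 0.02 0.16 -0.68 0.13 0.69 5" --pt "0 0 0 0 0 0 5" --pt "0 0 0 0 0 0 5"

```text
time: 28.7
tool_pos: [637.2, 20.5, 254.9]
eef_rot: [1.607, -1.523, 1.648]
wrist_force: [-0.1, 0.2, -0.7]
width: 18.5
gripper_force: 58.8
```

Run:
```python
from look import *
h=np.radians(4);H=np.array([np.cos(h),np.sin(h),0]);R=cols([0,0,1],H);c=np.array([675.5,23,0])+2*H
plan([(c+[0,0,235],R,5,2),(c+[0,0,120],None,5,4)])
```

```text
[-0.233 -0.155  2.259  2.522  0.625 -1.094] [637.2  20.5 254.9] 18.5
6 rows
[[-0.2, 0.01, 0.4, -0.16, 0, 0.17, 5], [-0.2, 0.01, 0.41, -0.16, 0, 0.17, 5], [-0.57, 0, 0, 0, 0, 0, 5], [-0.58, 0, 0, 0, 0, 0, 5], [-0.57, 0, 0, 0, 0, 0, 5]]
[[-0.58, 0, 0, 0, 0, 0, 5]]
```

carry_out --pt "-0.2 0.01 0.4 -0.16 0 0.17 5" --pt "-0.2 0.01 0.41 -0.16 0 0.17 5" --pt "0 0 0 0 0 0 5" --pt "0 0 0 0 0 0 5"

```text
time: 29.1
tool_pos: [677.7, 21.3, 234.1]
eef_rot: [-2.6, -1.569, -0.475]
wrist_force: [-0.7, 0.2, -0.1]
width: 18.8
gripper_force: 58.8
```

carry_out --pt "-0.57 0 0 0 0 0 5" --pt "-0.58 0 0 0 0 0 5" --pt "-0.57 0 0 0 0 0 5" --pt "-0.54 0 0 0 0 0 5" --pt "0 0 0 0 0 0 5"

```text
time: 29.6
tool_pos: [675.6, 21.7, 115.8]
eef_rot: [-2.806, -1.56, -0.269]
wrist_force: [-0.1, 0.1, -0.7]
width: 18.6
gripper_force: 58.8
```

carry_out --pt "0 0 0 0 0 0 36" --pt "0 0 0 0 0 0 36" --pt "0 0 0 0 0 0 36" --pt "0 0 -0.5 0 0 0 36" --pt "0 0 -0.9 0 0 0 36"

```text
time: 30.1
tool_pos: [609.6, 17.4, 125.7]
eef_rot: [-0.023, -1.564, -3.051]
wrist_force: [-0.6, -0.6, 0.5]
width: 36.0
gripper_force: 0.0
```

carry_out --pt "0.6 0 -0.6 0 0 0 45" --pt "0.8 0 0 0 0 0 45" --pt "0.8 0 0 0 0 0 45" --pt "0 0 0 0 0 0 45"

```text
time: 30.5
tool_pos: [578.7, 15.4, 245.6]
eef_rot: [0.198, -1.549, 3.011]
wrist_force: [0.7, 0.7, 1.2]
width: 44.7
gripper_force: 0.0
```

Run:
```python
from look import *
look(8)
s=load('s8.png');t=load('t8.png')
up=lambda i,x0,x1,y0,y1,f:cv2.resize(i['color'][y0:y1,x0:x1,::-1],None,fx=f,fy=f,interpolation=2)
a=up(s,190,350,130,320,3);b=up(t,145,255,120,180,2.8);c=up(t,285,395,160,225,2.8)
W=np.zeros((570,800,3),np.uint8);W[:,:480]=a;W[:b.shape[0],485:485+b.shape[1]]=b[:,:315];W[200:200+c.shape[0],485:485+c.shape[1]]=c[:,:315];cv2.imwrite('pics/c8.png',W)
```

```text
[-0.25  -0.287  2.402  2.593  0.641 -1.112] [578.7  15.4 245.6] 44.7
s red 160 [717. 146.] [656. 233. 137.] -55.5
t red 37 [699. 268.] [657. 225. 160.] -15.4
s yellow 175 [717.  78.] [666. 158. 116.] -54.2
s teal 164 [696. -91.] [679. -54.  50.] -66.9
s teal 63 [712.  -3.] [646. 116. 149.] -75.7
t teal 36 [686. 124.] [650. 102. 145.] -15.4
```

View pics/c8.png

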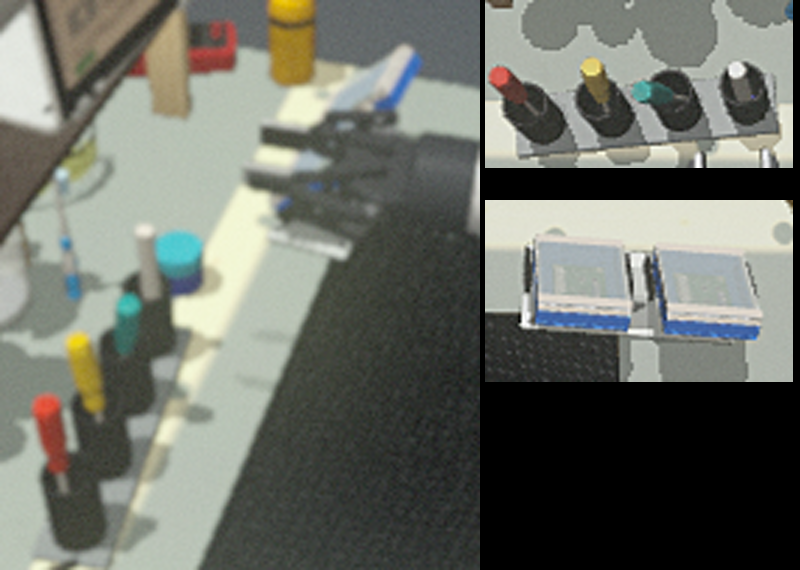

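All four stand in their cups: the image shows red, yellow, teal and white-marker handles at (50,430), (88,370), (128,320) and (148,260), teal leaning a little. The cases are untouched. Now I fit the arm's kinematics and measure the cases.

```bash
cat > kin.py <<'E'
import numpy as np
from scipy.optimize import least_squares
from scipy.spatial.transform import Rotation as Ro
D=[([1.08589,.0879066,1.372126,0,1.6836,-.10316],[204.72,509.99,230.23]),([.475,.116,1.626,.002,1.402,-.721],[442.2,291.9,89.7]),([.477,.043,1.449,.001,1.632,-.722],[445.8,294.1,215.3]),([-.071,-.172,1.878,.916,1.137,-.56],[535.4,253,232.1]),([.117,-.134,2.203,2.558,.536,-1.133],[620.7,221.8,258.5]),([.178,.02,2.137,2.872,.608,-1.346],[661,226.3,242.2]),([.123,-.265,2.346,2.751,.571,-1.234],[567.5,194.7,262]),([.252,.028,1.55,.087,1.536,-.955],[483,211.8,173.6]),([.285,.014,1.479,0,1.644,-1.004],[477.3,198.8,215.1]),([.025,-.272,2.389,2.78,.599,-1.265],[569.2,135.4,246.7]),([-.112,-.177,2.261,2.533,.582,-1.125],[628.9,89,255.9]),([-.25,-.287,2.402,2.593,.641,-1.112],[578.7,15.4,245.6])]
C=Ro.from_matrix(np.array([[0,-1,0],[1,0,0],[0,0,1.]])) # tool x=y_c, tool y=-x_c
def fk(q,p):
    a,L2,L3,d,H,Lt=p
    P=Ro.from_euler('z',q[0]).apply([a+L2*np.sin(q[1])+L3*np.sin(q[1]+q[2]+d),0,H+L2*np.cos(q[1])+L3*np.cos(q[1]+q[2]+d)])
    R=Ro.from_euler('z',q[0])*Ro.from_euler('y',q[1]+q[2])*Ro.from_euler('z',q[3])*Ro.from_euler('y',q[4])*Ro.from_euler('z',q[5])*C
    return P+R.apply([0,0,Lt]),R
sol=least_squares(lambda p:np.concatenate([fk(q,p)[0]-x for q,x in D]),[15,320,500,.17,250,300])
PR=sol.x
lo=np.array([-3.1,-.76,.27,-1.08,.17,-2.57]);hi=np.array([3.1,2.03,2.55,4.22,2.65,2.57])
def ik(pos,R,q0):
    def f(q):
        x,r=fk(q,PR);return np.r_[(x-pos)/100,(R.inv()*r).as_rotvec()]
    s=least_squares(f,np.clip(q0,lo+1e-3,hi-1e-3),bounds=(lo,hi));return s.x,np.sqrt(2*s.cost)
E
python3 - <<'E'
from kin import *
print(PR.round(3),np.abs(sol.fun).max())
from h import *
print(fk([-.25,-.287,2.402,2.593,.641,-1.112],PR)[1].as_euler('xyz').round(3),'vs .198 -1.549 3.011')
for f in('scene0.png','top0.png'):
    im=load(f);Cl=cloud(im);ok=(im['depth']>0)&(Cl[...,0]>490)&(Cl[...,0]<680)&(Cl[...,1]>-380)&(Cl[...,1]<-110)&(Cl[...,2]>30)
    n,l,st,ce=cv2.connectedComponentsWithStats(ok.astype(np.uint8))
    for i in range(1,n):
        if st[i,4]<80: continue
        P=Cl[l==i];rng=np.random.default_rng(0);best=None
        for _ in range(300):
            t=P[rng.choice(len(P),3,False)];nn=np.cross(t[1]-t[0],t[2]-t[0]);nn/=np.linalg.norm(nn)+1e-9;k=np.abs((P-t[0])@nn)<4
            if best is None or k.sum()>best.sum(): best=k
        Q=P[best];m=Q.mean(0);N=np.linalg.svd(Q-m)[2][2];N*=np.sign(N[2]);s1=np.array([N[0],N[1],0]);s1/=np.linalg.norm(s1);y=np.cross([0,0,1],s1);xs=np.cross(y,N)
        A=np.c_[(Q-m)@xs,(Q-m)@y].astype(np.float32);rc=cv2.minAreaRect(A);cc=m+rc[0][0]*xs+rc[0][1]*y
        print(f,len(P),len(Q),'n',N.round(3),'yaw',np.degrees(np.arctan2(N[1],N[0])).round(1),'mean',m.round(1),'rect',np.round(rc[1],1),round(rc[2],1),'c',cc.round(1),'case mid',(cc-13*N).round(1))
E
```

```text
[-2.20634e+02  5.28456e+02  7.38717e+02  2.70000e-01  2.68399e+02
  4.32092e+02] 59.10516453442244
[ 0.174 -1.549  3.035] vs .198 -1.549 3.011
scene0.png 1237 649 n [ 0.698 -0.037  0.715] yaw -3.1 mean [ 577.4 -236.1   92.8] rect [204.  115.7] 89.8 c [ 581.4 -250.8   88.1] case mid [ 572.4 -250.4   78.8]
top0.png 2371 1687 n [ 0.701 -0.045  0.712] yaw -3.7 mean [ 575.2 -253.1   91.8] rect [117.9 201.2] 0.3 c [ 578.9 -253.6   88. ] case mid [ 569.8 -253.    78.8]
```

```bash
python3 - <<'E'
s=open('kin.py').read()
s=s.replace("a,L2,L3,d,H,Lt=p","a,L2,L3,d,H,Lt,e=p").replace("    return P+R.apply([0,0,Lt]),R","    R5=Ro.from_euler('z',q[0])*Ro.from_euler('y',q[1]+q[2])*Ro.from_euler('z',q[3])*Ro.from_euler('y',q[4])\n    return P+R5.apply([e,0,Lt]),R").replace("[15,320,500,.17,250,300]","[0,300,350,.17,267,300,0]")
open('kin.py','w').write(s)
E
python3 - <<'E'
from kin import *
print(PR.round(3),np.abs(sol.fun).max())
yaw=np.radians(-3.5)
X=np.array([np.cos(yaw),np.sin(yaw),0]);Y=np.array([-np.sin(yaw),np.cos(yaw),0]);Z=np.array([0,0,1.])
d=(X-Z)/2**.5;n=(X+Z)/2**.5
mid=np.array([571,-252,79.])
for k,s in((0,58),(1,-58)):
    b=mid+s*Y
    for dist in(0,100):
        for psi in(-30,0,30):   # tool axis rotated about n
            dd=Ro.from_rotvec(n*np.radians(psi)).apply(d)
            tcp=b-d*18-d*dist
            for sg in(1,-1):
                y=sg*n;x=np.cross(y,dd);R=Ro.from_matrix(np.stack([x,y,dd],1))
                best=None
                for q4 in(0,1.5,3):
                  for q6 in(-1.5,0,1.5):
                    q,r=ik(tcp,R,[-.5,0,1.8,q4,.6,q6])
                    if best is None or r<best[1]:best=(q,r)
                print(k,dist,psi,sg,best[0].round(2),best[1].round(3))
E
```

```text
[-1.73493e+02  5.08773e+02  7.53396e+02  2.79000e-01  2.51588e+02
  3.81267e+02  5.72740e+01] 60.06420529161301
0 0 -30 1 [ 0.13 -0.13  2.01 -0.96  0.83  0.93] 0.0
0 0 -30 -1 [ 0.13 -0.13  2.01 -0.96  0.83 -2.21] 0.0
0 0 0 1 [-0.61 -0.2   1.99  0.59  0.73 -0.87] 0.0
0 0 0 -1 [-0.61 -0.2   1.99  0.59  0.73  2.27] 0.0
0 0 30 1 [-0.89  0.2   1.71  0.95  1.32 -1.34] 0.0
0 0 30 -1 [-0.89  0.2   1.71  0.95  1.32  1.8 ] 0.0
0 100 -30 1 [ 0.15 -0.39  2.11 -0.86  0.95  0.78] 0.0
0 100 -30 -1 [ 0.15 -0.39  2.11 -0.86  0.95 -2.36] 0.0
0 100 0 1 [-0.73 -0.42  2.06  0.58  0.92 -0.89] 0.0
0 100 0 -1 [-0.73 -0.42  2.06  0.58  0.92  2.25] 0.0
0 100 30 1 [-0.99  0.03  1.78  0.92  1.46 -1.32] 0.0
0 100 30 -1 [-0.99  0.03  1.78  0.92  1.46  1.82] 0.0
1 0 -30 1 [-0.21 -0.14  2.01 -0.81  0.6   0.6 ] 0.0
1 0 -30 -1 [-0.21 -0.14  2.01 -0.81  0.6  -2.54] 0.0
1 0 0 1 [-0.86 -0.04  1.86  0.73  0.86 -1.16] 0.0
1 0 0 -1 [-0.86 -0.04  1.86  0.73  0.86  1.98] 0.0
1 0 30 1 [-1.01  0.35  1.52  0.92  1.44 -1.39] 0.0
1 0 30 -1 [-1.01  0.35  1.52  0.92  1.44  1.75] 0.0
1 100 -30 1 [-0.28 -0.41  2.09 -0.6   0.69  0.32] 0.0
1 100 -30 -1 [-0.18 -0.38  2.11 -0.8   0.73 -2.57] 0.069
1 100 0 1 [-0.98 -0.21  1.91  0.72  1.03 -1.18] 0.0
1 100 0 -1 [-0.98 -0.21  1.91  0.72  1.03  1.97] 0.0
1 100 30 1 [-1.11  0.21  1.58  0.89  1.56 -1.39] 0.0
1 100 30 -1 [-1.11  0.21  1.58  0.89  1.56  1.76] 0.0
```

Run:
```python
from kin import *
from kin import D
for x0 in ([50,290,350,.2,267,250,76],[0,300,350,-.2,267,250,-76],[0,300,450,.1,300,250,0]):
    s=least_squares(lambda p:np.concatenate([fk(q,p)[0]-x for q,x in D]),x0,loss='soft_l1');print(s.x.round(2));print(np.array([fk(q,s.x)[0]-x for q,x in D]).round(1).tolist())
```

```text
[-1.5732e+02  4.5621e+02  7.7708e+02  3.1000e-01  3.0221e+02  3.5915e+02
  9.3920e+01]
[[51.2, -24.2, 10.1], [-8.7, -68.1, -56.1], [25.1, -50.3, 0.4], [-16.6, 0.6, -47.6], [8.2, -1.3, 0.5], [0.6, -30.9, 0.2], [8.6, -18.7, 7.4], [1.8, -54.5, -21.4], [14.2, -54.8, 1.4], [-0.9, -22.1, 2.9], [0.4, -1.1, -1.7], [-10.7, -4.3, -2.4]]
[-1.5732e+02  4.5621e+02  7.7708e+02  3.1000e-01  3.0221e+02  3.5915e+02
  9.3920e+01]
[[51.2, -24.2, 10.1], [-8.7, -68.1, -56.1], [25.1, -50.3, 0.4], [-16.6, 0.6, -47.6], [8.2, -1.3, 0.5], [0.6, -30.9, 0.2], [8.6, -18.7, 7.4], [1.8, -54.5, -21.4], [14.2, -54.8, 1.4], [-0.9, -22.1, 2.9], [0.4, -1.1, -1.7], [-10.7, -4.3, -2.4]]
[-1.5732e+02  4.5621e+02  7.7708e+02  3.1000e-01  3.0221e+02  3.5915e+02
  9.3920e+01]
[[51.2, -24.2, 10.1], [-8.7, -68.1, -56.1], [25.1, -50.3, 0.4], [-16.6, 0.6, -47.6], [8.2, -1.3, 0.5], [0.6, -30.9, 0.2], [8.6, -18.7, 7.4], [1.8, -54.5, -21.4], [14.2, -54.8, 1.4], [-0.9, -22.1, 2.9], [0.4, -1.1, -1.7], [-10.7, -4.3, -2.4]]
```

```bash
python3 - <<'E'
s=open('kin.py').read()
s=s.replace("d,H,Lt,e=p","d,H,Lt,e,yb,y4=p").replace("L3*np.sin(q[1]+q[2]+d),0,","L3*np.sin(q[1]+q[2]+d),yb,").replace("apply([e,0,Lt])","apply([e,y4,Lt])").replace("[0,300,350,.17,267,300,0]","[0,300,350,.17,267,300,0,57,0]")
open('kin.py','w').write(s)
E
cat > chk.py <<'E'
from kin import *
print(PR.round(3),np.abs(sol.fun).max())
yaw=np.radians(-3.5)
X=np.array([np.cos(yaw),np.sin(yaw),0]);Y=np.array([-np.sin(yaw),np.cos(yaw),0]);Z=np.array([0,0,1.])
d=(X-Z)/2**.5;n=(X+Z)/2**.5
mid=np.array([571,-252,79.])
if __name__=='__main__':
  for k,s in((0,58),(1,-58)):
    b=mid+s*Y
    for dist in(0,120):
        for psi in(-20,0,20):
            dd=Ro.from_rotvec(n*np.radians(psi)).apply(d)
            tcp=b-d*18-d*dist
            for sg in(1,-1):
                y=sg*n;x=np.cross(y,dd);R=Ro.from_matrix(np.stack([x,y,dd],1))
                best=None
                for q4 in(0,1.5,3):
                  for q6 in(-1.5,0,1.5):
                    q,r=ik(tcp,R,[-.5,0,1.8,q4,.6,q6])
                    if best is None or r<best[1]:best=(q,r)
                print(k,dist,psi,sg,best[0].round(2),best[1].round(3))
E
python3 chk.py
```

```text
[-8.60000e-02  4.48964e+02  5.08849e+02  1.98000e-01  1.52748e+02
  3.25353e+02 -1.01400e+00  5.66540e+01 -1.25000e-01] 0.4276289940850688
0 0 -20 1 [-0.35 -0.14  2.12 -0.41  0.35  0.18] 0.0
0 0 -20 -1 [-0.3  -0.13  2.14 -0.77  0.34 -2.57] 0.075
0 0 0 1 [-0.64 -0.12  2.07  0.72  0.63 -1.06] 0.0
0 0 0 -1 [-0.64 -0.12  2.07  0.72  0.63  2.08] 0.0
0 0 20 1 [-0.84  0.06  1.93  0.94  1.07 -1.37] 0.0
0 0 20 -1 [-0.84  0.06  1.93  0.94  1.07  1.78] 0.0
0 120 -20 1 [-0.44 -0.5   2.18 -0.12  0.62 -0.17] 0.0
0 120 -20 -1 [-0.57 -0.53  2.21  0.23  0.62  2.57] 0.111
0 120 0 1 [-0.8  -0.43  2.11  0.64  0.93 -0.99] 0.0
0 120 0 -1 [-0.8  -0.43  2.11  0.64  0.93  2.16] 0.0
0 120 20 1 [-0.99 -0.2   1.98  0.87  1.31 -1.29] 0.0
0 120 20 -1 [-0.99 -0.2   1.98  0.87  1.31  1.85] 0.0
1 0 -20 1 [-0.64 -0.06  2.05  0.24  0.32 -0.62] 0.0
1 0 -20 -1 [-0.64 -0.06  2.05  0.24  0.32  2.52] 0.0
1 0 0 1 [-0.86  0.02  1.93  0.82  0.77 -1.29] 0.0
1 0 0 -1 [-0.86  0.02  1.93  0.82  0.77  1.85] 0.0
1 0 20 1 [-0.99  0.22  1.74  0.91  1.2  -1.44] 0.0
1 0 20 -1 [-0.99  0.22  1.74  0.91  1.2   1.7 ] 0.0
1 120 -20 1 [-0.78 -0.38  2.11  0.32  0.61 -0.76] 0.0
1 120 -20 -1 [-0.78 -0.38  2.11  0.32  0.61  2.38] 0.0
1 120 0 1 [-1.03 -0.23  1.97  0.75  1.03 -1.24] 0.0
1 120 0 -1 [-1.03 -0.23  1.97  0.75  1.03  1.9 ] 0.0
1 120 20 1 [-1.14  0.01  1.79  0.86  1.41 -1.4 ] 0.0
1 120 20 -1 [-1.14  0.01  1.79  0.86  1.41  1.74] 0.0
```

```bash
cat >> h.py <<'E'
def pathcheck(start,wps_rows):
    pass
E
python3 - <<'E'
from h import *
from chk import *
for f in('scene0.png','top0.png','t3.png','t8.png'):
    im=load(f);P=cloud(im)[im['depth']>0];P=P[(np.abs((P-mid-13*n)@n)<6)&(np.abs((P-mid)@Y)<110)&(np.abs((P-mid)@d)<70)]
    u=(P-mid)@Y;w=(P-mid)@d
    hist,ed=np.histogram(u,np.arange(-108,109,4));print(f,hist.tolist())
    for k in(u>0,u<0):
        a=np.percentile(u[k],[1,3,97,99]).round(1);c=np.percentile(w[k],[1,3,97,99]).round(1);print(a,c,np.median(((P-mid)@n)[k]).round(1))
b0=mid+58*Y
R0=Ro.from_matrix(np.stack([Y,n,d],1))
s=read_state();q=np.array(s['joint_positions']);p,R=cur()
tgt=b0-138*d;tgt[2]+=40
rv=(R.inv()*R0).as_rotvec();print('rot',np.degrees(np.linalg.norm(rv)),rv)
for k in range(1,13):
    f=k/12;q,r=ik(p+(tgt-p)*f,R*Ro.from_rotvec(rv*f),q);print(q.round(2),r.round(3))
plan([(tgt,R0,45)])
E
```

```text
[-8.60000e-02  4.48964e+02  5.08849e+02  1.98000e-01  1.52748e+02
  3.25353e+02 -1.01400e+00  5.66540e+01 -1.25000e-01] 0.4276289940850688
scene0.png [0, 1, 5, 8, 13, 15, 14, 12, 10, 10, 19, 5, 10, 13, 15, 14, 13, 9, 16, 14, 12, 8, 40, 40, 0, 0, 0, 0, 0, 0, 0, 8, 15, 13, 14, 17, 11, 19, 16, 13, 12, 17, 18, 12, 19, 14, 17, 13, 15, 17, 16, 43, 47, 1]
[ 19.   21.1 101.8 102.6] [-56.1 -55.6  52.9  55.9] 14.1
[-97.3 -94.  -14.  -13.1] [-56.5 -55.5  53.5  57.2] 13.9
top0.png [0, 9, 41, 40, 40, 40, 41, 36, 39, 42, 38, 42, 38, 40, 38, 42, 37, 42, 40, 36, 45, 38, 45, 0, 0, 0, 0, 0, 0, 0, 8, 39, 42, 37, 38, 40, 40, 39, 44, 35, 42, 41, 39, 40, 39, 39, 40, 37, 44, 40, 39, 36, 0, 0]
[16.1 17.8 97.1 98.7] [-57.9 -56.3  51.3  54.4] 12.3
[-100.   -98.5  -18.1  -17. ] [-58.4 -57.   51.7  55. ] 12.0
t3.png [0, 8, 43, 41, 36, 42, 36, 40, 37, 43, 42, 36, 42, 41, 41, 41, 33, 41, 39, 41, 39, 39, 43, 0, 0, 0, 0, 0, 0, 0, 9, 40, 40, 41, 37, 38, 37, 40, 41, 40, 42, 43, 38, 36, 39, 38, 44, 37, 43, 38, 40, 36, 0, 0]
[16.  17.8 97.  98.6] [-57.7 -56.6  51.1  54.4] 12.3
[-99.9 -98.5 -18.4 -17.1] [-58.2 -56.9  51
[... 808 characters left out ...]
02 -0.82] 0.0
[-0.81 -0.46  2.07  0.69  1.02 -0.87] 0.0
[-0.8  -0.46  2.05  0.6   1.01 -0.92] 0.0
13 rows
[[-0.03, 0.3, -0.18, 0.29, -0.39, -0.79, 45], [-0.07, 0.29, -0.18, 0.29, -0.39, -0.79, 45], [-0.11, 0.27, -0.19, 0.29, -0.39, -0.79, 45], [-0.15, 0.25, -0.19, 0.29, -0.39, -0.79, 45], [-0.19, 0.22, -0.2, 0.29, -0.39, -0.79, 45]]
[[-0.22, 0.19, -0.19, 0.29, -0.39, -0.78, 45], [-0.25, 0.16, -0.19, 0.28, -0.39, -0.79, 45], [-0.28, 0.12, -0.18, 0.29, -0.39, -0.78, 45], [-0.3, 0.08, -0.16, 0.28, -0.39, -0.79, 45], [-0.31, 0.04, -0.15, 0.29, -0.39, -0.78, 45]]
[[-0.33, 0, -0.13, 0.29, -0.39, -0.79, 45], [-0.33, -0.03, -0.12, 0.28, -0.39, -0.78, 45], [-0.33, -0.08, -0.1, 0.29, -0.4, -0.79, 45]]
```

carry_out --pt "-0.03 0.3 -0.18 0.29 -0.39 -0.79 45" --pt "-0.07 0.29 -0.18 0.29 -0.39 -0.79 45" --pt "-0.11 0.27 -0.19 0.29 -0.39 -0.79 45" --pt "-0.15 0.25 -0.19 0.29 -0.39 -0.79 45" --pt "-0.19 0.22 -0.2 0.29 -0.39 -0.79 45"

```text
time: 31.1
tool_pos: [544.7, -47.0, 221.1]
eef_rot: [2.111, -1.054, 1.28]
wrist_force: [-0.1, 0.9, 1.3]
width: 44.9
gripper_force: 0.0
```

carry_out --pt "-0.22 0.19 -0.19 0.29 -0.39 -0.78 45" --pt "-0.25 0.16 -0.19 0.28 -0.39 -0.79 45" --pt "-0.28 0.12 -0.18 0.29 -0.39 -0.78 45" --pt "-0.3 0.08 -0.16 0.28 -0.39 -0.79 45" --pt "-0.31 0.04 -0.15 0.29 -0.39 -0.78 45"

```text
time: 31.6
tool_pos: [504.6, -123.2, 204.9]
eef_rot: [2.234, -0.45, 1.396]
wrist_force: [0.6, -0.2, 0.5]
width: 44.7
gripper_force: 0.0
```

carry_out --pt "-0.33 0 -0.13 0.29 -0.39 -0.79 45" --pt "-0.33 -0.03 -0.12 0.28 -0.39 -0.78 45" --pt "-0.33 -0.08 -0.1 0.29 -0.4 -0.79 45" --pt "0 0 0 0 0 0 45" --pt "0 0 0 0 0 0 45"

```text
time: 32.1
tool_pos: [481.3, -168.0, 195.9]
eef_rot: [2.326, -0.1, 1.487]
wrist_force: [-0.6, -0.3, 0.0]
width: 45.0
gripper_force: 0.0
```

```bash
cat >> chk.py <<'E'
R0=Ro.from_matrix(np.stack([Y,n,d],1))
def case(f,k,th=13):
    from h import load,cloud
    im=load(f);P=cloud(im)[im['depth']>0];u=(P-mid)@Y
    P=P[(np.abs((P-mid-th*n)@n)<7)&(np.abs(u-(58,-58)[k])<52)&(np.abs((P-mid)@d)<75)];u=(P-mid)@Y;w=(P-mid)@d
    print(f,k,len(P),'u',np.percentile(u,[1,3,97,99]).round(1),'w',np.percentile(w,[1,3,97,99]).round(1),'n',np.median((P-mid)@n).round(1))
E
python3 - <<'E'
from h import *
from chk import *
s=read_state();print(s['joint_positions'].round(2))
p,R=cur();print(np.degrees((R.inv()*R0).as_rotvec()).round(2),'rel',[((p-mid)@a).round(1) for a in(Y,n,d)])
b0=mid+59*Y+1*n
plan([(b0-100*d,R0,45,3),(b0-18*d,None,45,3)])
E
```

```text
[-8.60000e-02  4.48964e+02  5.08849e+02  1.98000e-01  1.52748e+02
  3.25353e+02 -1.01400e+00  5.66540e+01 -1.25000e-01] 0.4276289940850688
[-0.8  -0.46  2.1   0.69  0.99 -0.91]
[ 1.77 -3.05 -4.99] rel [np.float64(78.4), np.float64(15.8), np.float64(-149.6)]
6 rows
[[-0.15, -0.1, 0.32, 0.07, -0.13, -0.21, 45], [-0.15, -0.1, 0.32, 0.08, -0.13, -0.21, 45], [-0.14, -0.09, 0.33, 0.07, -0.12, -0.2, 45], [0, 0, 0.55, 0, 0, 0, 45], [0, 0, 0.55, 0, 0, 0, 45]]
[[0, 0, 0.54, 0, 0, 0, 45]]
```

carry_out --pt "-0.15 -0.1 0.32 0.07 -0.13 -0.21 45" --pt "-0.15 -0.1 0.32 0.08 -0.13 -0.21 45" --pt "-0.14 -0.09 0.33 0.07 -0.12 -0.2 45" --pt "0 0 0 0 0 0 45" --pt "0 0 0 0 0 0 45"

```text
time: 32.6
tool_pos: [504.5, -189.0, 151.0]
eef_rot: [2.356, 0.0, 1.51]
wrist_force: [-0.1, 0.8, -0.2]
width: 45.1
gripper_force: 0.0
```

Run:
```python
from h import *
from chk import *
p,R=cur();print(np.degrees((R.inv()*R0).as_rotvec()).round(2),'rel',[((p-mid)@a).round(1) for a in(Y,n,d)])
im=save('scene','s9.png');im2=save('top','t9.png')
a=cv2.resize(im['color'][110:230,230:390,::-1],None,fx=2.5,fy=2.5,interpolation=2);b=cv2.resize(im2['color'][140:260,270:430,::-1],None,fx=2.5,fy=2.5,interpolation=2)
cv2.imwrite('pics/c9.png',np.hstack([a,b]))
b0=mid+59*Y+1*n
plan([(b0-100*d,R0,45,1),(b0-18*d,None,45,3)])
```

```text
[-8.60000e-02  4.48964e+02  5.08849e+02  1.98000e-01  1.52748e+02
  3.25353e+02 -1.01400e+00  5.66540e+01 -1.25000e-01] 0.4276289940850688
[0.01 0.02 0.01] rel [np.float64(58.8), np.float64(1.2), np.float64(-100.5)]
4 rows
[[0.02, -0.03, 0.03, 0.02, 0.02, 0.01, 45], [0, 0, 0.55, 0, 0, 0, 45], [0, 0, 0.54, 0, 0, 0, 45], [0, 0, 0.55, 0, 0, 0, 45]]
```

View pics/c9.png

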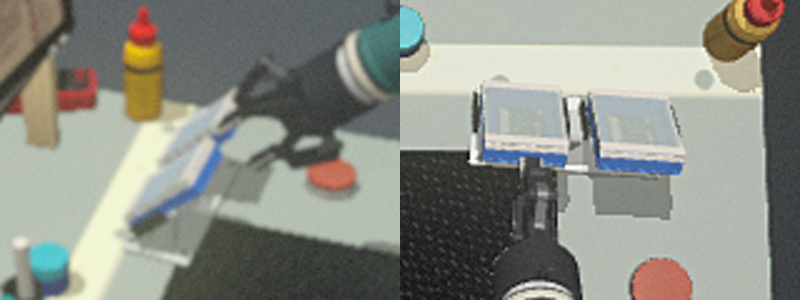

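The gripper is lined up with the left case: the fingers straddle its upper edge at right-half px (540,175), allowing for perspective. I'll advance and pinch.

carry_out --pt "0 0 0.55 0 0 0 45" --pt "0 0 0.55 0 0 0 45" --pt "0 0 0.55 0 0 0 45" --pt "0 0 0 0 0 0 45" --pt "0 0 0 0 0 0 35"

```text
time: 33.2
tool_pos: [563.2, -193.7, 94.3]
eef_rot: [2.354, 0.003, 1.51]
wrist_force: [0.6, 0.1, 0.3]
width: 35.2
gripper_force: 0.0
```

carry_out --pt "0 0 0 0 0 0 30" --pt "0 0 0 0 0 0 24" --pt "0 0 0 0 0 0 15" --pt "0 0 0 0 0 0 5" --pt "0 0 0 0 0 0 5"

```text
time: 33.7
tool_pos: [561.9, -194.0, 94.6]
eef_rot: [2.355, 0.005, 1.51]
wrist_force: [-7.8, 0.2, 1.6]
width: 25.3
gripper_force: 58.1
```

Run:
```python
from h import *
from chk import *
p,R=cur();s=read_state();print(s['width'],s['gripper_force'],s['wrist_force'].round(1),np.degrees((R.inv()*R0).as_rotvec()).round(2),'rel',[((p-mid)@a).round(1) for a in(Y,n,d)])
```

```text
[-8.60000e-02  4.48964e+02  5.08849e+02  1.98000e-01  1.52748e+02
  3.25353e+02 -1.01400e+00  5.66540e+01 -1.25000e-01] 0.4276289940850688
25.311743910624667 58.073869943618774 [-7.8  0.2  1.6] [0.08 0.23 0.21] rel [np.float64(57.3), np.float64(2.1), np.float64(-19.9)]
```

carry_out --pt "0 0.04 -0.2 0 0 0 5" --pt "0 0.02 -0.5 0 0 0 5" --pt "0 0 -0.6 0 0 0 5" --pt "0 0 -0.7 0 0 0 5" --pt "0 0 -0.6 0 0 0 5"

```text
time: 34.2
tool_pos: [472.0, -187.7, 190.1]
eef_rot: [2.353, 0.006, 1.509]
wrist_force: [0.2, -0.5, -0.4]
width: 25.1
gripper_force: 59.2
```

carry_out --pt "0 0 0 0 0 0 5" --pt "0 0 0 0 0 0.5 5" --pt "0 0 0 0 0 0.8 5" --pt "0 0 0 0 0 0.8 5" --pt "0 0 0 0 0 0.8 5"

```text
time: 34.7
tool_pos: [473.1, -187.7, 187.4]
eef_rot: [2.397, -0.282, 1.212]
wrist_force: [-0.4, -0.1, -2.0]
width: 25.3
gripper_force: 59.3
```

Run:
```python
from h import *
from chk import *
p,R=cur();s=read_state();print(s['joint_positions'].round(2),s['width'],s['gripper_force'],s['wrist_force'].round(1),np.degrees((R.inv()*R0).as_rotvec()).round(2),'rel',[((p-mid)@a).round(1) for a in(Y,n,d)])
```

```text
[-8.60000e-02  4.48964e+02  5.08849e+02  1.98000e-01  1.52748e+02
  3.25353e+02 -1.01400e+00  5.66540e+01 -1.25000e-01] 0.4276289940850688
[-0.81 -0.46  2.1   0.62  0.96 -0.56] 25.290667724702214 59.27853226661682 [-0.4 -0.1 -2. ] [  0.11   0.17 -23.31] rel [np.float64(58.2), np.float64(4.8), np.float64(-148.6)]
```

Rolling as planned, q6 rising. 23.3° is done, so 156.7° remain: 19 rows of 1.0 and one of 0.58.

carry_out --pt "0 0 0 0 0 1 5" --pt "0 0 0 0 0 1 5" --pt "0 0 0 0 0 1 5" --pt "0 0 0 0 0 1 5" --pt "0 0 0 0 0 1 5"

```text
time: 35.2
tool_pos: [473.1, -187.6, 187.3]
eef_rot: [2.717, -0.684, 0.555]
wrist_force: [0.5, -0.2, -0.5]
width: 25.2
gripper_force: 59.3
```

carry_out --pt "0 0 0 0 0 1 5" --pt "0 0 0 0 0 1 5" --pt "0 0 0 0 0 1 5" --pt "0 0 0 0 0 1 5" --pt "0 0 0 0 0 1 5"

```text
time: 35.7
tool_pos: [473.1, -187.6, 187.3]
eef_rot: [-2.917, -0.76, -0.386]
wrist_force: [-0.8, 0.3, -0.5]
width: 25.4
gripper_force: 59.2
```

carry_out --pt "0 0 0 0 0 1 5" --pt "0 0 0 0 0 1 5" --pt "0 0 0 0 0 1 5" --pt "0 0 0 0 0 1 5" --pt "0 0 0 0 0 1 5"

```text
time: 36.2
tool_pos: [473.1, -187.6, 187.3]
eef_rot: [-2.465, -0.438, -1.15]
wrist_force: [-0.8, 0.1, -1.5]
width: 25.1
gripper_force: 59.2
```

carry_out --pt "0 0 0 0 0 0.9 5" --pt "0 0 0 0 0 0.7 5" --pt "0 0 0 0 0 0.5 5" --pt "0 0 0 0 0 0 5" --pt "0 0 0 0 0 0 5"

```text
time: 36.7
tool_pos: [473.2, -187.7, 187.6]
eef_rot: [-2.387, -0.25, -1.379]
wrist_force: [-0.5, -0.5, -1.3]
width: 24.8
gripper_force: 59.2
```

```bash
cat >> chk.py <<'E'
R1=Ro.from_matrix(np.stack([-Y,-n,d],1))
def st(Rt):
    from h import cur,read_state
    p,R=cur();s=read_state();print(s['joint_positions'].round(2),round(s['width'],1),round(s['gripper_force'],1),s['wrist_force'].round(1),'rot',np.degrees((R.inv()*Rt).as_rotvec()).round(2),'rel',[float(((p-mid)@a).round(1)) for a in(Y,n,d)])
E
python3 - <<'E'
from h import *
from chk import *
st(R1)
E
```

```text
[-8.60000e-02  4.48964e+02  5.08849e+02  1.98000e-01  1.52748e+02
  3.25353e+02 -1.01400e+00  5.66540e+01 -1.25000e-01] 0.4276289940850688
[-0.81 -0.45  2.1   0.62  0.96  1.82] 24.8 59.2 [-0.5 -0.5 -1.3] rot [-0.05 -0.19 20.24] rel [58.2, 5.0, -148.5]
```

carry_out --pt "0 0 0 0 0 0.9 5" --pt "0 0 0 0 0 0.9 5" --pt "0 0 0 0 0 0.73 5" --pt "0 0 0 0 0 0 5" --pt "0 0 0 0 0 0 5"

```text
time: 37.2
tool_pos: [473.4, -187.9, 187.8]
eef_rot: [-2.354, -0.003, -1.633]
wrist_force: [0.0, 0.3, -1.6]
width: 25.2
gripper_force: 59.2
```

Run:
```python
from h import *
from chk import *
st(R1)
im=save('scene','s10.png');im2=save('top','t10.png')
def face(f,k):
    im=load(f);P=cloud(im)[im['depth']>0];u=(P-mid)@Y;w=(P-mid)@d;nn=(P-mid)@n
    q=(np.abs(u-(58,-58)[k])<56)&(w>-190)&(w<-65)&(nn>10)&(nn<28);P=P[q];u=u[q];w=w[q];nn=nn[q]
    for lo_ in range(-180,-60,15):
        z=(w>lo_)&(w<lo_+15)
        if z.sum()>10: print(f,lo_,z.sum(),'u',np.percentile(u[z],[1,4,96,99]).round(1),'n',np.median(nn[z]).round(1))
    print('wmax',np.percentile(w,[97,99]).round(1))
face('t10.png',0)
a=cv2.resize(im['color'][110:230,230:390,::-1],None,fx=2.5,fy=2.5,interpolation=2);b=cv2.resize(im2['color'][140:260,270:430,::-1],None,fx=2.5,fy=2.5,interpolation=2)
cv2.imwrite('pics/c10.png',np.hstack([a,b]))
```

```text
[-8.60000e-02  4.48964e+02  5.08849e+02  1.98000e-01  1.52748e+02
  3.25353e+02 -1.01400e+00  5.66540e+01 -1.25000e-01] 0.4276289940850688
[-0.81 -0.45  2.1   0.62  0.96  2.17] 25.2 59.2 [ 0.   0.3 -1.6] rot [-0.1  -0.18  0.08] rel [58.0, 5.3, -148.6]
t10.png -180 100 u [16.7 17.2 96.2 98.2] n 18.0
t10.png -165 127 u [16.3 18.3 97.7 98.9] n 18.3
t10.png -150 134 u [16.2 19.1 97.6 99.3] n 18.3
t10.png -135 142 u [16.  18.  97.4 99. ] n 18.3
t10.png -120 138 u [16.2 19.  96.9 99. ] n 18.5
t10.png -105 139 u [16.  19.7 96.5 98.8] n 18.8
t10.png -90 120 u [16.4 18.3 96.2 98.4] n 18.8
t10.png -75 14 u [23.1 23.9 97.1 97.9] n 18.2
wmax [-77.6 -74.8]
```

View pics/c10.png

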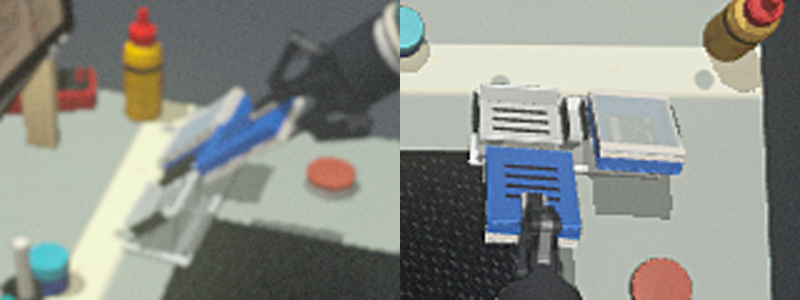

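The case is flipped: the blue base shows at right-half px (535,190), and the empty bay is above it. Its lateral centre is 57.5 mm against the seat's 57.4, so it can go straight in.

carry_out --pt "0 0.03 0.6 0 0 0 5" --pt "0 0.03 0.6 0 0 0 5" --pt "0 0 0.5 0 0 0 5" --pt "0 0 0.4 0 0 0 5" --pt "0 0 0 0 0 0 5"

```text
time: 37.8
tool_pos: [545.3, -191.5, 108.5]
eef_rot: [-2.359, 0.001, -1.633]
wrist_force: [0.4, -0.4, -3.0]
width: 25.0
gripper_force: 59.5
```

Run:
```python
from h import *
from chk import *
st(R1);save('top','t11.png');case('t11.png',0,15)
```

```text
[-8.60000e-02  4.48964e+02  5.08849e+02  1.98000e-01  1.52748e+02
  3.25353e+02 -1.01400e+00  5.66540e+01 -1.25000e-01] 0.4276289940850688
[-0.67 -0.19  2.08  0.69  0.68  2.12] 25.0 59.5 [ 0.4 -0.4 -3. ] rot [ 0.16  0.01 -0.08] rel [58.8, 0.1, -41.6]
t11.png 0 689 u [16.8 18.4 98.5 99.6] w [-72.6 -70.7  30.4  32.9] n 13.0
```

carry_out --pt "0.01 -0.02 0.2 0 0 0 5" --pt "0 0 0.15 0 0 0 5" --pt "0 0 0.06 0 0 0 5" --pt "0 0 0.04 0 0 0 5" --pt "0 0 0 0 0 0 5"

```text
time: 38.35
tool_pos: [562.1, -194.3, 96.5]
eef_rot: [-2.354, -0.001, -1.635]
wrist_force: [0.3, 0.1, -1.8]
width: 25.1
gripper_force: 59.6
```

Run:
```python
from h import *
from chk import *
st(R1);save('top','t12.png');case('t12.png',0,13)
```

```text
[-8.60000e-02  4.48964e+02  5.08849e+02  1.98000e-01  1.52748e+02
  3.25353e+02 -1.01400e+00  5.66540e+01 -1.25000e-01] 0.4276289940850688
[-0.64 -0.13  2.06  0.71  0.63  2.1 ] 25.1 59.6 [ 0.3  0.1 -1.8] rot [-0.1  -0.18 -0.07] rel [57.1, 3.6, -21.1]
t12.png 0 741 u [15.2 16.2 96.9 97.8] w [-59.6 -58.6  49.7  53.1] n 16.4
```

carry_out --pt "-0.01 0.03 0 0 0 0 5" --pt "0 0.03 0.03 0 0 0 5" --pt "0 0 0.03 0 0 0 5" --pt "0 0 0 0 0 0 5" --pt "0 0 0 0 0 0 5"

```text
time: 38.9
tool_pos: [562.0, -194.4, 94.7]
eef_rot: [-2.352, -0.003, -1.635]
wrist_force: [-19.6, 1.4, 14.6]
width: 24.9
gripper_force: 63.3
```

Run:
```python
from h import *
from chk import *
st(R1);save('top','t13.png');case('t13.png',0,13)
```

```text
[-8.60000e-02  4.48964e+02  5.08849e+02  1.98000e-01  1.52748e+02
  3.25353e+02 -1.01400e+00  5.66540e+01 -1.25000e-01] 0.4276289940850688
[-0.65 -0.13  2.07  0.72  0.63  2.09] 24.9 63.3 [-19.6   1.4  14.6] rot [-0.24 -0.25  0.01] rel [56.9, 2.3, -19.9]
t13.png 0 724 u [14.7 16.3 96.9 97.9] w [-58.6 -57.4  51.1  54.2] n 14.7
```

carry_out --pt "0 0.03 -0.03 0 0 0 5" --pt "0 0 0 0 0 0 30" --pt "0 0 0 0 0 0 40" --pt "0 0 0 0 0 0 45" --pt "0 0 0 0 0 0 45"

```text
time: 39.45
tool_pos: [560.2, -193.6, 92.3]
eef_rot: [-2.354, -0.001, -1.635]
wrist_force: [0.2, -0.9, -0.3]
width: 45.1
gripper_force: 0.0
```

Run:
```python
from h import *
from chk import *
st(R1);save('top','t14.png');case('t14.png',0,13)
```

```text
[-8.60000e-02  4.48964e+02  5.08849e+02  1.98000e-01  1.52748e+02
  3.25353e+02 -1.01400e+00  5.66540e+01 -1.25000e-01] 0.4276289940850688
[-0.65 -0.13  2.07  0.72  0.63  2.09] 45.1 0.0 [ 0.2 -0.9 -0.3] rot [-0.11 -0.18 -0.08] rel [57.6, -0.7, -19.5]
t14.png 0 663 u [14.5 15.8 96.3 97.4] w [-57.3 -56.3  51.5  54.6] n 12.2
```

Case 0 is seated, its depth and face height back to the starting values. I'll back off, shift one bay to the right and grip case 1 in this roll.

carry_out --pt "0 0 -0.4 0 0 0 45" --pt "0 0 -0.7 0 0 0 45" --pt "0 0 -0.7 0 0 0 45" --pt "0.6 0 -0.2 0 0 0 45" --pt "0.8 0 0 0 0 0 45"

```text
time: 40.0
tool_pos: [485.0, -258.9, 166.4]
eef_rot: [-2.35, -0.006, -1.633]
wrist_force: [0.6, -0.7, 0.3]
width: 44.7
gripper_force: 0.0
```

carry_out --pt "0.8 0 0 0 0 0 45" --pt "0.12 0 0 0 0 0 45" --pt "0 0 0 0 0 0 45" --pt "0 0 0 0 0 0 45"

```text
time: 40.4
tool_pos: [481.8, -303.7, 162.3]
eef_rot: [-2.355, 0.0, -1.634]
wrist_force: [-0.0, 0.2, -0.3]
width: 45.0
gripper_force: 0.0
```

Run:
```python
from h import *
from chk import *
st(R1);save('top','t15.png');case('t15.png',0,13);case('t15.png',1,13)
plan([(mid-58.4*Y+0.5*n-100*d,R1,45,2),(mid-58.4*Y+0.5*n-19*d,R1,45,3)])
```

```text
[-8.60000e-02  4.48964e+02  5.08849e+02  1.98000e-01  1.52748e+02
  3.25353e+02 -1.01400e+00  5.66540e+01 -1.25000e-01] 0.4276289940850688
[-1.   -0.2   1.98  0.76  0.98  1.89] 45.0 0.0 [-0.   0.2 -0.3] rot [-0.06 -0.09 -0.1 ] rel [-57.1, -1.8, -119.6]
t15.png 0 851 u [14.9 16.6 95.7 97.1] w [-58.3 -56.8  51.1  53.4] n 12.2
t15.png 1 864 u [-99.8 -98.2 -17.9 -17.1] w [-57.7 -56.9  51.7  53.8] n 12.0
5 rows
[[0.02, -0.02, 0.2, 0, 0, 0, 45], [0.01, -0.02, 0.19, -0.01, -0.01, -0.01, 45], [0, 0, 0.54, 0, 0, 0, 45], [0, 0, 0.54, 0, 0, 0, 45], [0, 0, 0.54, 0, 0, 0, 45]]
```

carry_out --pt "0.02 -0.03 0.2 0 0 0 45" --pt "0.01 -0.02 0.19 0 0 0 45" --pt "0 0 0.54 0 0 0 45" --pt "0 0 0.54 0 0 0 45" --pt "0 0 0.54 0 0 0 45"

```text
time: 40.95
tool_pos: [555.9, -310.1, 92.6]
eef_rot: [-2.355, -0.001, -1.634]
wrist_force: [-0.1, -0.3, 0.4]
width: 44.6
gripper_force: 0.0
```

carry_out --pt "0 0 0 0 0 0 45" --pt "0 0 0 0 0 0 35" --pt "0 0 0 0 0 0 30" --pt "0 0 0 0 0 0 24" --pt "0 0 0 0 0 0 10"

```text
time: 41.45
tool_pos: [554.2, -311.3, 94.5]
eef_rot: [-2.354, -0.002, -1.635]
wrist_force: [-2.7, 0.1, 0.1]
width: 25.1
gripper_force: 59.0
```

carry_out --pt "0 0 0 0 0 0 5" --pt "0 0 0 0 0 0 5"

```text
time: 41.65
tool_pos: [554.2, -311.3, 94.5]
eef_rot: [-2.354, -0.002, -1.635]
wrist_force: [-5.9, 2.5, 3.7]
width: 25.2
gripper_force: 59.5
```

Run:
```python
from h import *
from chk import *
st(R1);save('top','t16.png');case('t16.png',1,13)
```

```text
[-8.60000e-02  4.48964e+02  5.08849e+02  1.98000e-01  1.52748e+02
  3.25353e+02 -1.01400e+00  5.66540e+01 -1.25000e-01] 0.4276289940850688
[-0.87  0.02  1.93  0.82  0.77  1.85] 25.2 59.5 [-5.9  2.5  3.7] rot [-0.13 -0.22 -0.05] rel [-60.2, 1.7, -20.3]
t16.png 1 700 u [-100.7  -98.8  -17.8  -17.1] w [-58.7 -56.9  52.1  54.4] n 13.4
```

carry_out --pt "0 -0.04 -0.2 0 0 0 5" --pt "0 -0.02 -0.5 0 0 0 5" --pt "0 0 -0.6 0 0 0 5" --pt "0 0 -0.7 0 0 0 5" --pt "0 0 -0.6 0 0 0 5"

```text
time: 42.2
tool_pos: [463.7, -305.0, 189.2]
eef_rot: [-2.354, -0.002, -1.635]
wrist_force: [-0.5, -0.1, -1.1]
width: 25.5
gripper_force: 59.1
```

carry_out --pt "0 0 0 0 0 0 5" --pt "0 0 0 0 0 -0.5 5" --pt "0 0 0 0 0 -0.9 5" --pt "0 0 0 0 0 -1 5" --pt "0 0 0 0 0 -1 5"

```text
time: 42.7
tool_pos: [464.7, -304.8, 186.8]
eef_rot: [-2.415, -0.334, -1.282]
wrist_force: [0.6, 0.4, -1.6]
width: 25.0
gripper_force: 59.2
```

carry_out --pt "0 0 0 0 0 -1 5" --pt "0 0 0 0 0 -1 5" --pt "0 0 0 0 0 -1 5" --pt "0 0 0 0 0 -1 5" --pt "0 0 0 0 0 -1 5"

```text
time: 43.2
tool_pos: [464.8, -304.7, 186.7]
eef_rot: [-2.776, -0.713, -0.594]
wrist_force: [-0.4, 0.2, -1.1]
width: 25.3
gripper_force: 59.1
```

carry_out --pt "0 0 0 0 0 -1 5" --pt "0 0 0 0 0 -1 5" --pt "0 0 0 0 0 -1 5" --pt "0 0 0 0 0 -1 5" --pt "0 0 0 0 0 -1 5"

```text
time: 43.7
tool_pos: [464.8, -304.7, 186.7]
eef_rot: [2.848, -0.741, 0.356]
wrist_force: [0.2, -0.2, -0.9]
width: 25.2
gripper_force: 59.1
```

carry_out --pt "0 0 0 0 0 -1 5" --pt "0 0 0 0 0 -1 5" --pt "0 0 0 0 0 -1 5" --pt "0 0 0 0 0 -1 5" --pt "0 0 0 0 0 -0.5 5"

```text
time: 44.2
tool_pos: [464.8, -304.7, 186.6]
eef_rot: [2.464, -0.435, 1.024]
wrist_force: [-0.3, 1.1, -0.9]
width: 25.3
gripper_force: 59.1
```

carry_out --pt "0 0 0 0 0 0 5" --pt "0 0 0 0 0 0 5"

```text
time: 44.4
tool_pos: [464.8, -304.9, 187.0]
eef_rot: [2.466, -0.438, 1.019]
wrist_force: [-0.0, 0.7, -1.9]
width: 25.2
gripper_force: 59.1
```

Run:
```python
from h import *
from chk import *
st(R0)
```

```text
[-8.60000e-02  4.48964e+02  5.08849e+02  1.98000e-01  1.52748e+02
  3.25353e+02 -1.01400e+00  5.66540e+01 -1.25000e-01] 0.4276289940850688
[-1.04 -0.25  1.96  0.74  1.05 -0.59] 25.2 59.1 [-0.   0.7 -1.9] rot [  0.11   0.12 -36.99] rel [-59.3, 3.7, -149.1]
```

carry_out --pt "0 0 0 0 0 -1 5" --pt "0 0 0 0 0 -1 5" --pt "0 0 0 0 0 -1 5" --pt "0 0 0 0 0 -1 5" --pt "0 0 0 0 0 -0.62 5"

```text
time: 44.9
tool_pos: [464.8, -305.0, 187.4]
eef_rot: [2.355, 0.005, 1.511]
wrist_force: [-0.3, 1.4, -1.9]
width: 24.9
gripper_force: 59.1
```

carry_out --pt "0 0 0 0 0 0 5" --pt "0 0 0 0 0 0 5"

```text
time: 45.1
tool_pos: [464.8, -305.1, 187.5]
eef_rot: [2.355, 0.001, 1.507]
wrist_force: [-1.2, -0.2, -1.8]
width: 24.9
gripper_force: 59.1
```

```bash
cat >> chk.py <<'E'
def face(f,k):
    from h import load,cloud
    im=load(f);P=cloud(im)[im['depth']>0];u=(P-mid)@Y;w=(P-mid)@d;nn=(P-mid)@n
    q=(np.abs(u-(58,-58)[k])<56)&(w>-135)&(w<-65)&(nn>8)&(nn<28)
    print(f,q.sum(),'u',np.percentile(u[q],[1,3,97,99]).round(1),'w',np.percentile(w[q],[97,99]).round(1),'n',np.median(nn[q]).round(1))
E
python3 - <<'E'
from h import *
from chk import *
st(R0);save('top','t17.png');face('t17.png',1);case('t17.png',0)
E
```

```text
[-8.60000e-02  4.48964e+02  5.08849e+02  1.98000e-01  1.52748e+02
  3.25353e+02 -1.01400e+00  5.66540e+01 -1.25000e-01] 0.4276289940850688
[-1.04 -0.25  1.96  0.74  1.05 -1.23] 24.9 59.1 [-1.2 -0.2 -1.8] rot [ 0.1   0.17 -0.07] rel [-59.5, 4.1, -149.4]
t17.png 562 u [-102.1 -100.3  -20.   -19.4] w [-76.1 -75.1] n 17.3
t17.png 0 843 u [14.6 16.5 95.8 97.2] w [-57.8 -57.   50.9  54.3] n 12.2
```

carry_out --pt "0.04 0 0.6 0 0 0 5" --pt "0 0 0.6 0 0 0 5" --pt "0 0 0.5 0 0 0 5" --pt "0 0 0.4 0 0 0 5" --pt "0 0 0 0 0 0 5"

```text
time: 45.65
tool_pos: [539.2, -306.4, 110.4]
eef_rot: [2.358, -0.002, 1.509]
wrist_force: [0.1, -0.2, -2.1]
width: 25.0
gripper_force: 59.4
```

Run:
```python
from h import *
from chk import *
st(R0);save('top','t18.png');case('t18.png',1,15)
```

```text
[-8.60000e-02  4.48964e+02  5.08849e+02  1.98000e-01  1.52748e+02
  3.25353e+02 -1.01400e+00  5.66540e+01 -1.25000e-01] 0.4276289940850688
[-0.89 -0.03  1.94  0.8   0.82 -1.27] 25.0 59.4 [ 0.1 -0.2 -2.1] rot [-0.11 -0.05 -0.08] rel [-56.3, 2.1, -42.3]
t18.png 1 685 u [-99.4 -97.9 -16.9 -16.2] w [-73.3 -70.4  29.7  32. ] n 15.1
```

carry_out --pt "0 -0.01 0.2 0 0 0 5" --pt "0 0 0.15 0 0 0 5" --pt "0 0 0.06 0 0 0 5" --pt "0 0 0.03 0 0 0 5" --pt "0 0 0 0 0 0 5"

```text
time: 46.2
tool_pos: [554.4, -309.0, 97.8]
eef_rot: [2.354, 0.003, 1.508]
wrist_force: [0.3, -0.5, -2.5]
width: 25.2
gripper_force: 59.5
```

Run:
```python
from h import *
from chk import *
st(R0);save('top','t19.png');case('t19.png',1,14)
```

```text
[-8.60000e-02  4.48964e+02  5.08849e+02  1.98000e-01  1.52748e+02
  3.25353e+02 -1.01400e+00  5.66540e+01 -1.25000e-01] 0.4276289940850688
[-0.87  0.01  1.93  0.81  0.77 -1.28] 25.2 59.5 [ 0.3 -0.5 -2.5] rot [0.11 0.18 0.08] rel [-58.0, 4.0, -22.5]
t19.png 1 727 u [-100.9  -99.6  -18.3  -17.8] w [-60.7 -59.4  49.3  51.9] n 16.9
```

carry_out --pt "0.01 -0.04 0 0 0 0 5" --pt "0 -0.04 0.03 0 0 0 5" --pt "0 0 0.03 0 0 0 5" --pt "0 0 0.01 0 0 0 5" --pt "0 0 0 0 0 0 5"

```text
time: 46.75
tool_pos: [553.4, -309.0, 93.4]
eef_rot: [2.354, 0.005, 1.509]
wrist_force: [-13.2, 1.0, 7.0]
width: 25.3
gripper_force: 61.4
```

Run:
```python
from h import *
from chk import *
st(R0);save('top','t20.png');case('t20.png',1,14)
```

```text
[-8.60000e-02  4.48964e+02  5.08849e+02  1.98000e-01  1.52748e+02
  3.25353e+02 -1.01400e+00  5.66540e+01 -1.25000e-01] 0.4276289940850688
[-0.87  0.01  1.94  0.82  0.77 -1.29] 25.3 61.4 [-13.2   1.    7. ] rot [0.1  0.22 0.15] rel [-58.0, 0.2, -20.1]
t20.png 1 697 u [-100.9  -99.5  -18.7  -17.9] w [-58.2 -56.1  51.1  53.7] n 12.8
```

Case 1 is against the lip and nearly down on the plate. I'll ease off, open and retreat.

carry_out --pt "0 0 -0.01 0 0 0 5" --pt "0 0 0 0 0 0 30" --pt "0 0 0 0 0 0 40" --pt "0 0 0 0 0 0 45" --pt "0 0 0 0 0 0 45"

```text
time: 47.3
tool_pos: [553.9, -308.5, 92.9]
eef_rot: [2.354, 0.003, 1.509]
wrist_force: [-0.1, 0.2, 0.6]
width: 45.0
gripper_force: 0.0
```

carry_out --pt "0 0 -0.4 0 0 0 45" --pt "0 0 -0.7 0 0 0 45" --pt "0 0 -0.7 0 0 0 45" --pt "0 0 -0.7 0 0 0 45" --pt "0 0 0 0 0 0 45"

```text
time: 47.8
tool_pos: [465.1, -304.7, 186.0]
eef_rot: [2.349, 0.01, 1.506]
wrist_force: [0.9, -0.4, 0.9]
width: 44.7
gripper_force: 0.0
```

carry_out --pt "0 0 -0.8 0 0 0 45" --pt "0 0 -0.8 0 0 0 45" --pt "0 0 0 0 0 0 45"

```text
time: 48.1
tool_pos: [408.4, -301.0, 241.8]
eef_rot: [2.35, 0.01, 1.506]
wrist_force: [-0.2, -0.5, 0.8]
width: 45.1
gripper_force: 0.0
```

Run:
```python
from h import *
from look import look
from chk import *
st(R0);look(21)
for f in('t21.png','s21.png'):
  for k in(0,1): case(f,k)
s=load('s21.png');t=load('t21.png')
up=lambda i,x0,x1,y0,y1,f:cv2.resize(i['color'][y0:y1,x0:x1,::-1],None,fx=f,fy=f,interpolation=2)
a=up(s,190,350,130,320,3);b=up(t,145,255,120,180,2.8);c=up(t,285,395,160,225,2.8)
W=np.zeros((570,800,3),np.uint8);W[:,:480]=a;W[:b.shape[0],485:485+b.shape[1]]=b[:,:315];W[200:200+c.shape[0],485:485+c.shape[1]]=c[:,:315];cv2.imwrite('pics/c21.png',W)
```

```text
[-1.18  -0.389  1.954  0.734  1.25  -1.242] [ 408.4 -301.   241.8] 45.1
[-8.60000e-02  4.48964e+02  5.08849e+02  1.98000e-01  1.52748e+02
  3.25353e+02 -1.01400e+00  5.66540e+01 -1.25000e-01] 0.4276289940850688
[-1.18 -0.39  1.95  0.73  1.25 -1.24] 45.1 0.0 [-0.2 -0.5  0.8] rot [0.34 0.56 0.24] rel [-58.8, 2.4, -227.7]
s red 158 [717. 146.] [656. 233. 138.] -55.7
t red 37 [700. 268.] [642. 209. 214.] -56.5
s yellow 170 [717.  78.] [666. 158. 116.] -54.5
s teal 158 [696. -91.] [679. -54.  51.] -68.0
s teal 62 [712.  -4.] [647. 113. 146.] -75.9
t teal 32 [686. 124.] [650. 102. 146.] -32.4
t21.png 0 841 u [14.6 16.4 95.6 97.3] w [-58.1 -56.9  51.6  53.8] n 12.2
t21.png 1 851 u [-101.   -99.   -18.7  -18. ] w [-58.  -57.   51.   54.1] n 12.0
s21.png 0 400 u [ 16.7  19.5 100.9 101.9] w [-56.3 -55.4  52.8  55.7] n 14.0
s21.png 1 336 u [-97.9 -96.6 -14.6 -14.1] w [-56.3 -55.4  52.8  56. ] n 13.9
```

View pics/c21.png

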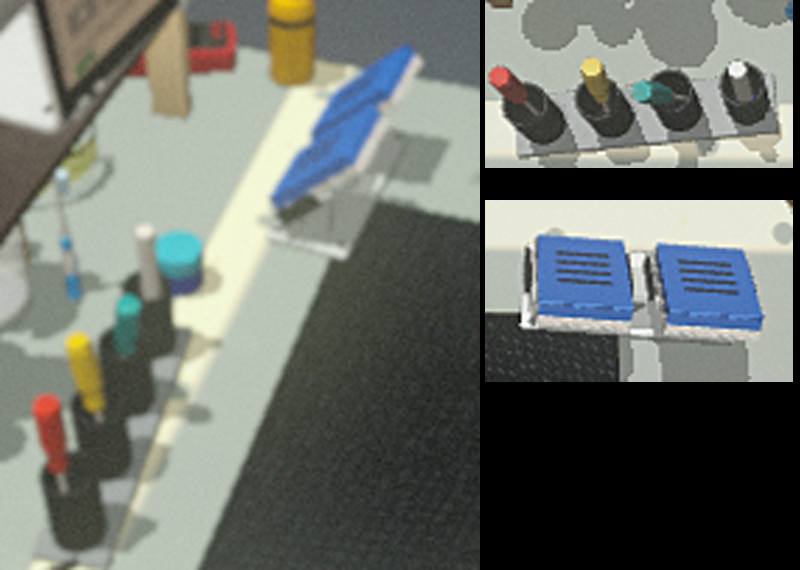

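Both cases lie blue base out, shut and home in their bays. All four tools stand in their cups and the arm is clear, so I hand in.

```bash
python3 -c "
from workcell import job
print(job.close_job())"
```

```text
the job is handed in; nothing more can be done
None
```

The job is handed in (no verdict came back): at the last look all four tools stood in their cups, teal leaning a little, both cases lay turned over, shut and home in their bays, and the arm touched nothing.

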